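Put the returned battery packs on charge

TASK

Four battery packs have come back from hire and lie in a pile on the desk. Take the pile apart from the top and put every pack on charge in the cradle of its own colour: lay it flat on the cradle's bed, contact tongue towards the hood, and slide it fully home under the hood, right up to the stop. Keep the packs the right way up and leave the pen cup standing where it is.

Things in the scene. Friction and masses are not known exactly. Their poses are not given: they have to be found in the camera images.
- pack_orange: Loose dark battery pack with orange tail cap, 126 x 66 x 36 high; at the start the bottom of the pile, lying flat. Origin: centre of underside; x along its length to the contact end, z up. Its last 12 mm at +x are a full-width contact tongue only 18 high; the rest is a full-height box with its middle at x = -6.
- pack_blue: Loose dark battery pack with blue tail cap, 106 x 56 x 36 high; at the start the second from the bottom, lying flat. Origin: centre of underside; x along its length to the contact end, z up. Its last 12 mm at +x are a full-width contact tongue only 18 high; the rest is a full-height box with its middle at x = -6.
- pack_green: Loose dark battery pack with green tail cap, 86 x 46 x 36 high; at the start the third from the bottom, lying flat. Origin: centre of underside; x along its length to the contact end, z up. Its last 12 mm at +x are a full-width contact tongue only 18 high; the rest is a full-height box with its middle at x = -6.
- pack_white: Loose dark battery pack with white tail cap, 66 x 36 x 36 high; at the start the top of the pile, lying flat. Origin: centre of underside; x along its length to the contact end, z up. Its last 12 mm at +x are a full-width contact tongue only 18 high; the rest is a full-height box with its middle at x = -6.
- cradle_orange: Fixed light-grey charging cradle, orange strip on hood and rear edge, 188 x 96. Origin: on desk below the underside centre of its pack when home; x: sliding-home direction. Home: pack origin at [0,0,10], axes parallel. Flat bed 10 above desk, x = -101 to stop at 63. All cradles: a hood overhangs the last 10 mm before the stop, from 22 to 38 above the bed, so a pack cannot be lowered straight in.
- cradle_blue: Fixed light-grey charging cradle, blue strip on hood and rear edge, 168 x 86. Origin: on desk below the underside centre of its pack when home; x: sliding-home direction. Home: pack origin at [0,0,10], axes parallel. Flat bed 10 above desk, x = -91 to stop at 53. All cradles: set the pack on the bed 30 to 40 mm short of home, then slide along +x till the tongue meets the stop (friction only, no catch).
- cradle_green: Fixed light-grey charging cradle, green strip on hood and rear edge, 148 x 76. Origin: on desk below the underside centre of its pack when home; x: sliding-home direction. Home: pack origin at [0,0,10], axes parallel. Flat bed 10 above desk, x = -81 to stop at 43. All cradles: side guides 7 high above the bed reach 42 back from the stop; play each side 3 at the stop, 8 at their flared mouth.
- cradle_white: Fixed light-grey charging cradle, white strip on hood and rear edge, 128 x 66. Origin: on desk below the underside centre of its pack when home; x: sliding-home direction. Home: pack origin at [0,0,10], axes parallel. Flat bed 10 above desk, x = -71 to stop at 33. All cradles: the hood's side cheeks, 10 long, stand beside the tongue; bed open at the rear end.
- pen_cup: Clear tumbler with pens, standing loose, 78 diameter x 127 high, origin at the centre of its underside; a bystander, to be left standing where it is.
There are look-alikes about, which are no part of the job. Leave any orange look-alike of the pack_white alone.

How it is judged:
At the end, for the whole second after the job is handed in: Each of the four packs lies flat and at rest in the cradle of its own colour, tongue under the hood and home against the stop: within 6 mm of the home position along and across the cradle, square to it within 0.12 rad, resting on the bed (x of pack_orange in the frame of cradle_orange between -0.006 and 0.006 m and y of pack_orange in the frame of cradle_orange between -0.006 and 0.006 m and z of pack_orange in the frame of cradle_orange between 0.006 and 0.014 m and angle between the x axis of pack_orange and the x axis of cradle_orange, either way round below 0.12 rad and angle between each of pack_orange, pack_blue, pack_green, pack_white's own z axis and vertical below 0.08 rad and linear speed of each of pack_orange, pack_blue, pack_green, pack_white below 0.01 m/s and x of pack_blue in the frame of cradle_blue between -0.006 and 0.006 m and y of pack_blue in the frame of cradle_blue between -0.006 and 0.006 m and z of pack_blue in the frame of cradle_blue between 0.006 and 0.014 m and angle between the x axis of pack_blue and the x axis of cradle_blue, either way round below 0.12 rad and x of pack_green in the frame of cradle_green between -0.006 and 0.006 m and y of pack_green in the frame of cradle_green between -0.006 and 0.006 m and z of pack_green in the frame of cradle_green between 0.006 and 0.014 m and angle between the x axis of pack_green and the x axis of cradle_green, either way round below 0.12 rad and x of pack_white in the frame of cradle_white between -0.006 and 0.006 m and y of pack_white in the frame of cradle_white between -0.006 and 0.006 m and z of pack_white in the frame of cradle_white between 0.006 and 0.014 m and angle between the x axis of pack_white and the x axis of cradle_white, either way round below 0.12 rad); the robot touches nothing.
It fails at once if the pen cup is knocked over or shifted by more than 30 mm (distance of pen_cup from where it was at the start of the episode above 0.03 m or angle between pen_cup's own z axis and vertical above 0.35 rad).
It fails at once if a pack is tipped over (tilted more than 40 degrees) (angle between any of pack_orange, pack_blue, pack_green, pack_white's own z axis and vertical above 0.7 rad).
It also fails if it takes over 144 s, if anything falls off the work surface, if the arm or the gripper's body presses on something with over 40 N, if the wrist force passes 120 N, or if a joint passes its speed limit or range.

ROBOT

A 6-joint arm with a two-finger parallel gripper is mounted at the origin on a cart in front of the work surface, level with it; the furniture and walls round the work are solid. World frame = base frame: x ahead of the robot, y to its left, z up, the work surface at z = 0. Lengths are in m, angles in rad, forces in N, time in s.
With the tool pointing down it reaches from about 0.375 to 0.975 m from the base axis. Payload 3.8 kg.
Tool frame: the origin (TCP) lies on the centre line of the jaws, within the pads' length; the fingertips stand 22 mm ahead of it and the grasp point (between the pads) lies 3 mm ahead of it; z points along the fingers, x is the direction in which the jaws open and shut, and the axes are right-handed (so a half turn about z gives the same grasp; the last joint's range is limited). The gripper opens to 85 mm and grips with 20 to 120 N. Pads are 22 mm wide; open, the fingers measure 114 mm over their backs; the gripper's body (76 mm by 85 mm) begins 54 mm behind the grasp point. The pads swing forward as they close: fully open they stand 13 mm farther back than shut.
Start: joints at [-0.037, 0.264, 1.604, -0, 1.274, -0.037], TCP at [0.675, -0, 0.253] pointing down, gripper open.
Joint ranges: [-2.63, 2.63], [-0.94, 2.18], [0.31, 2.57], [-1.31, 4.45], [0, 2.66], [-2.55, 2.55]. Speed limits (rad/s): [2.57, 2.57, 3.14, 3.14, 3.14, 3.14].

INTERFACE

Orientations are given as a rotation vector (axis times angle).
In Python, from workcell import bot, viewer gives the robot as it stands.
- The arm moves only by the tool move_arm, never from a script. Its argument "series" is text: rows parted by semicolons, each of 7 numbers parted by spaces: the turn, a rotation vector about the tool's x, y, z scaled (see below), then the shift along the tool's x, y, z scaled (see below), then the opening, from -1 (shut) to 1 (fully open). A call has exactly 8 rows; each row is the pose to reach, as a shift and turn from the pose commanded when the call began, along the tool's axes at that moment; what a row does not reach only later rows make up. The controller multiplies each number of a shift by 100 mm and each number of a turn by 120 degrees. A row lasts 1/10 s, in which the tool goes at most 50 mm and 8.59 degrees, less where a joint would pass 70% of its speed; a pose out of reach is approached as far as the arm can. A call with a number of a shift or a turn outside -1 to 1 is refused whole. A call with a gripper value outside its range is refused whole. The fingers move at their own pace and stop on an object; "squeeze" is the grip in N (left out, the last holds). Time passes only in rows, so rows that repeat a pose let the fingers close, or fill a call up. It gives the time, the measured TCP pose, the force and the opening at its end, in the units of the state.
- bot.read_state(): the state, without advancing time (a new reading comes with each control period).
- viewer.read_camera(name): name is "scene" or "side" or "wrist"; returns a dict with "pixels" (420x560x3 uint8, red, green, blue), "K" (3x3 intrinsics, pixels), "world_to_cam" (4x4, takes a point from world to camera coordinates); the wrist camera has in their place "mount" (4x4, takes a point from camera to tool coordinates, whose origin is the TCP and whose axes are the tool frame's). Camera axes: x right, y up, looking along -z (the intrinsics and any distortion apply to the point x, -y, -z); pixel columns grow to the right and rows downward; lengths in m; the calibration is good to about 2 mm. The wrist camera is an equidistant fisheye: a pixel r from the principal point sees the ray r / f radians off the axis. A picture is of the moment at which its call begins: read the wrist's pose just before it. There is no depth.
- bot.finish_job(): hands the job in, once; it reports no verdict.
The state is a dict: "time": time; "q": joint angles; "joint_vel": joint speeds; "joint_torque": joint torques, N m; "tool_pos": TCP position; "tcp_rot": TCP orientation; "wrist_force": force on the tool from outside, world axes, zero at the start; "torque": the same for the moment, N m; "width": opening from 0.0 (shut) to 1.0 (fully open).
Only numpy, scipy, OpenCV 4.12 (cv2) and the standard library are available. Lean on these libraries where they do the work, as an engineer would, in place of code of your own. Each camera call takes 0.05 s, during which the arm holds its last target.

## Working session

There is one attempt and no reset: what is moved stays moved. The work goes in short steps, Python scripts to look and compute and a tool call to move; the robot and the scene stay as the last step left them, time stands still between calls to the robot, and variables do not carry over. Pictures are saved under pics/ and viewed, and the job is handed in when it is done.

Besides the shell and the picture viewer there is one more tool, called in YAML: its name, and indented under it one key for each argument. move_arm: Moves the arm, as the interface text tells. Its arguments: {"type":"object","properties":{"series":{"type":"string"},"squeeze":{"type":"number"}},"required":["series"]}

```bash
mkdir -p pics; ls; python3 - <<'E'
from workcell import bot, viewer
import cv2
s=bot.read_state();print(s)
for n in ["scene","side","wrist"]:
    d=viewer.read_camera(n)
    cv2.imwrite(f"pics/{n}0.png",cv2.cvtColor(d["pixels"],cv2.COLOR_RGB2BGR))
    print(n,{k:v for k,v in d.items() if k!="pixels"})
E
```

```text
pics
{'time': 0.0, 'q': array([-3.68720243e-02,  2.64772655e-01,  1.60535969e+00, -2.31785740e-05,
        1.27369405e+00, -3.68574930e-02]), 'joint_vel': array([-1.31218688e-03, -2.12644601e-03,  1.74963914e-04,  4.49711031e-04,
        1.74376327e-03, -5.62713173e-05]), 'joint_torque': array([ 6.10465631e-04, -5.15121067e+01, -3.67308676e+01, -4.07824507e-05,
        1.31324201e-02,  1.46811578e-05]), 'tool_pos': array([6.74326951e-01, 3.46388488e-05, 2.51956553e-01]), 'tcp_rot': array([-3.14153051e+00,  1.21277683e-05,  3.50758029e-03]), 'wrist_force': array([-0.50947977,  0.46057102,  0.01762136]), 'torque': array([-0.00876064, -0.01605031,  0.00481339]), 'width': 1.0004015794534298}
scene {'K': array([[447.84621737,   0.        , 280.77102787],
       [  0.        , 447.84621737, 208.43673508],
       [  0.        ,   0.        ,   1.        ]]), 'world_to_cam': array([[ 0.71775952, -0.69615032, -0.01400036, -0.44055497],
       [ 0.42148321,  0.41838602,  0.8045527 , -0.28842386],
       [-0.55423206, -0.58337627,  0.59371622, -1.08450954],
       [ 0.        ,  0.        ,  0.
[... 367 characters left out ...]
0099e-01],
       [ 9.10327311e-01,  4.20131727e-02,  4.11751236e-01,
        -1.88005599e+00],
       [ 0.00000000e+00,  0.00000000e+00,  0.00000000e+00,
         1.00000000e+00]])}
wrist {'K': array([[325.1922621 ,   0.        , 281.8529032 ],
       [  0.        , 325.1922621 , 206.16248518],
       [  0.        ,   0.        ,   1.        ]]), 'mount': array([[ 9.99998887e-01,  1.16497921e-03,  9.32549118e-04,
        -1.39147786e-03],
       [ 1.38109945e-03, -9.59202572e-01, -2.82716320e-01,
        -7.29544254e-02],
       [ 5.65144877e-04,  2.82717293e-01, -9.59203113e-01,
        -1.20396669e-01],
       [ 0.00000000e+00,  0.00000000e+00,  0.00000000e+00,
         1.00000000e+00]])}
```

View pics/scene0.png

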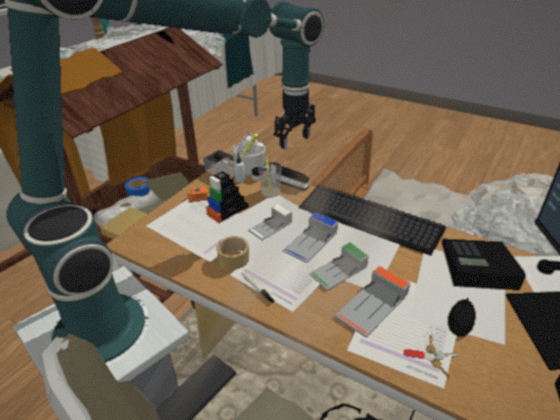

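View pics/side0.png

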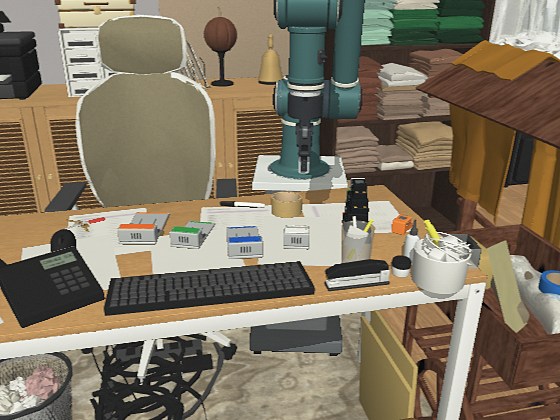

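View pics/wrist0.png

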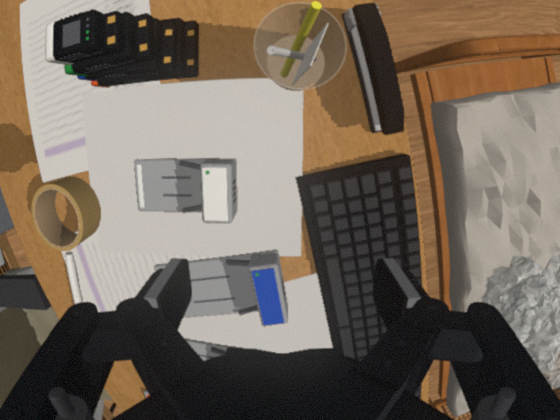

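```bash
cat > h.py <<'E'
import numpy as np, cv2
from scipy.spatial.transform import Rotation as R
from workcell import bot, viewer
def T_tool(s):
    T=np.eye(4);T[:3,:3]=R.from_rotvec(s["tcp_rot"]).as_matrix();T[:3,3]=s["tool_pos"];return T
class Cam:
    def __init__(s,name,save=None):
        st=bot.read_state(); d=viewer.read_camera(name); s.px=d["pixels"];s.K=d["K"];s.fish=name=="wrist"
        s.c2w = T_tool(st)@d["mount"] if s.fish else np.linalg.inv(d["world_to_cam"])
        s.st=st
        if save: cv2.imwrite(f"pics/{save}.png",cv2.cvtColor(s.px,cv2.COLOR_RGB2BGR)); np.savez(f"pics/{save}.npz",px=s.px,K=s.K,c2w=s.c2w,fish=s.fish)
    def proj(s,P):
        P=np.asarray(P,float).reshape(-1,3); p=(P-s.c2w[:3,3])@s.c2w[:3,:3]
        v=np.c_[p[:,0],-p[:,1],-p[:,2]]
        if s.fish:
            r=np.hypot(v[:,0],v[:,1]); th=np.arctan2(r,v[:,2]); k=np.where(r>1e-9,th/np.maximum(r,1e-9),1/v[:,2])
            u=np.c_[v[:,0]*k,v[:,1]*k]
        else: u=v[:,:2]/v[:,2:]
        return np.c_[u[:,0]*s.K[0,0]+s.K[0,2],u[:,1]*s.K[1,1]+s.K[1,2]]
    def ray(s,uv):
        uv=np.asarray(uv,float).reshape(-1,2); a=(uv-[s.K[0,2],s.K[1,2]])/s.K[0,0]
        if s.fish:
            th=np.hypot(a[:,0],a[:,1]); k=np.sinc(th/np.pi); v=np.c_[a*k[:,None],np.cos(th)]
        else: v=np.c_[a,np.ones(len(a))]
        return s.c2w[:3,3], np.c_[v[:,0],-v[:,1],-v[:,2]]@s.c2w[:3,:3].T
    def at(s,uv,z):
        o,d=s.ray(uv); return o+d*((z-o[2])/d[:,2])[:,None]
    def top(s,x0,x1,y0,y1,z,mmpp=1.0,save=None):
        # orthographic view on plane z : columns = +x (right), rows down = -y
        m=mmpp/1000; xs=np.arange(x0,x1,m); ys=np.arange(y1,y0,-m); X,Y=np.meshgrid(xs,ys)
        uv=s.proj(np.c_[X.ravel(),Y.ravel(),np.full(X.size,z)]).astype(np.float32).reshape(X.shape+(2,))
        im=cv2.remap(s.px,uv[...,0],uv[...,1],cv2.INTER_LINEAR)
        if save: cv2.imwrite(f"pics/{save}.png",cv2.cvtColor(im,cv2.COLOR_RGB2BGR))
        return im
class Old(Cam):
    def __init__(s,name):
        d=np.load(f"pics/{name}.npz"); s.px=d["px"];s.K=d["K"];s.c2w=d["c2w"];s.fish=bool(d["fish"])
E
python3 - <<'E'
from h import *
c=Cam("wrist","w1"); 
print("white cr rear, hood", c.at([[138,185],[218,190],[268,297]],.03), "cup",c.at([300,75],0.0),"top white",c.at([85,35],.144))
s=Cam("scene","s1")
print("scene cr: w,b,g,o", s.at([[270,222],[312,236],[342,265],[377,298]],.02), "lookalike", s.at([198,195],.02),"pile base",s.at([225,215],.02))
b=c.px[0:120,0:240]; cv2.imwrite("pics/crop1.png",cv2.cvtColor(cv2.resize(b,None,fx=3,fy=3,interpolation=cv2.INTER_CUBIC),cv2.COLOR_RGB2BGR))
b=s.px[160:240,170:300]; cv2.imwrite("pics/crop2.png",cv2.cvtColor(cv2.resize(b,None,fx=5,fy=5,interpolation=cv2.INTER_CUBIC),cv2.COLOR_RGB2BGR))
E
```

```text
white cr rear, hood [[ 0.5061177  -0.00241429  0.03      ]
 [ 0.60223695 -0.00947625  0.03      ]
 [ 0.65507344 -0.14478133  0.03      ]] cup [[0.69284086 0.11677306 0.        ]] top white [[0.5175691  0.14641482 0.144     ]]
scene cr: w,b,g,o [[ 0.55780761 -0.01059961  0.02      ]
 [ 0.59959734 -0.14716772  0.02      ]
 [ 0.56690346 -0.28810146  0.02      ]
 [ 0.53679305 -0.4259888   0.02      ]] lookalike [[0.4874972  0.26728403 0.02      ]] pile base [[0.48227156 0.11577063 0.02      ]]
```

View pics/crop1.png

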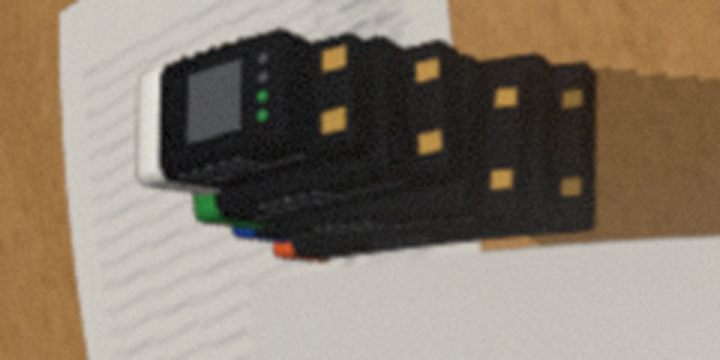

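View pics/crop2.png

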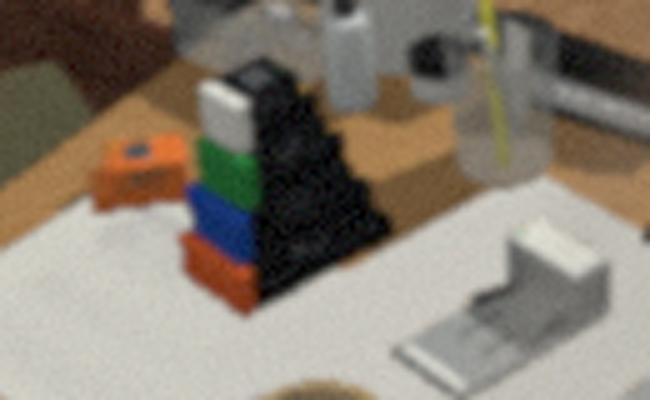

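move_arm:
  series: "0 0 -0.55 -0.9 -0.8 -0.8 1;0 0 -0.55 -0.9 -0.8 -0.8 1;0 0 -0.55 -0.9 -0.8 -0.8 1;0 0 -0.55 -0.9 -0.8 -0.8 1;0 0 -0.55 -0.9 -0.8 -0.8 1;0 0 -0.55 -0.9 -0.8 -0.8 1;0 0 -0.55 -0.9 -0.8 -0.8 1;0 0 -0.55 -0.9 -0.8 -0.8 1"

```text
time: 1.05
tool_pos: [0.5848, 0.0801, 0.3332]
tcp_rot: [-2.63, -1.718, 0.0]
wrist_force: [0.0, 0.3, -0.2]
width: 0.998
```

move_arm:
  series: "0 0 -0.2 0 0 0 1;0 0 -0.2 0 0 0 1;0 0 -0.2 0 0 0 1;0 0 -0.2 0 0 0 1;0 0 -0.2 0 0 0 1;0 0 -0.2 0 0 0 1;0 0 -0.2 0 0 0 1;0 0 -0.2 0 0 0 1"

```text
time: 1.85
tool_pos: [0.585, 0.08, 0.3333]
tcp_rot: [2.222, 2.221, -0.0]
wrist_force: [0.1, 0.6, 0.7]
width: 1.0
```

```bash
python3 - <<'E'
from h import *
c=Cam("wrist","w2"); print(c.st["tool_pos"],R.from_rotvec(c.st["tcp_rot"]).as_matrix().round(4))
E
```

```text
[0.5849971  0.07997153 0.33328177] [[ 8.e-04  1.e+00 -0.e+00]
 [ 1.e+00 -8.e-04 -0.e+00]
 [-0.e+00 -0.e+00 -1.e+00]]
```

View pics/w2.png

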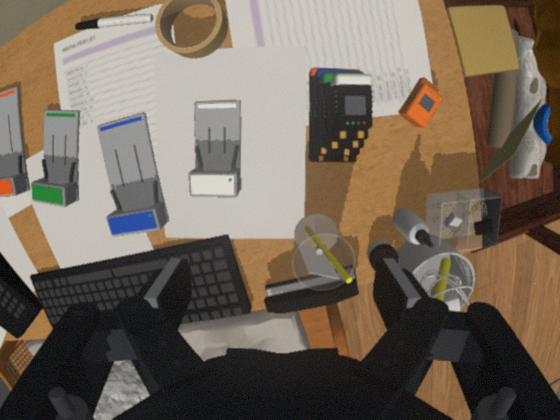

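```bash
python3 - <<'E'
from h import *
c=Old("w2")
c.top(0.44,0.64,0.06,0.21,0.144,0.25,"t_white")
c.top(0.44,0.70,-0.12,0.06,0.01,0.333,"t_crw")
print(c.at([320,262],0),c.c2w[:3,3])
E
```

```text
[[0.7356008  0.13979861 0.        ]] [0.51188033 0.08125682 0.45368136]
```

View pics/t_white.png

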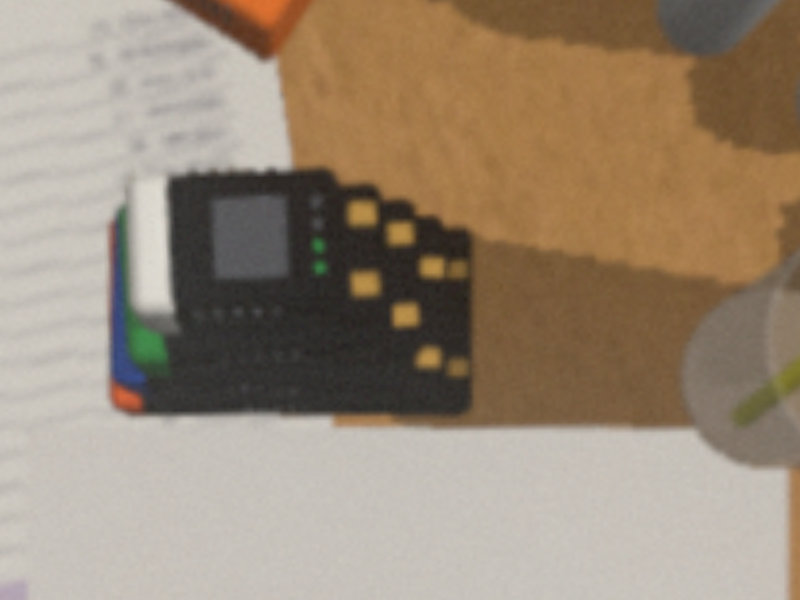

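View pics/t_crw.png

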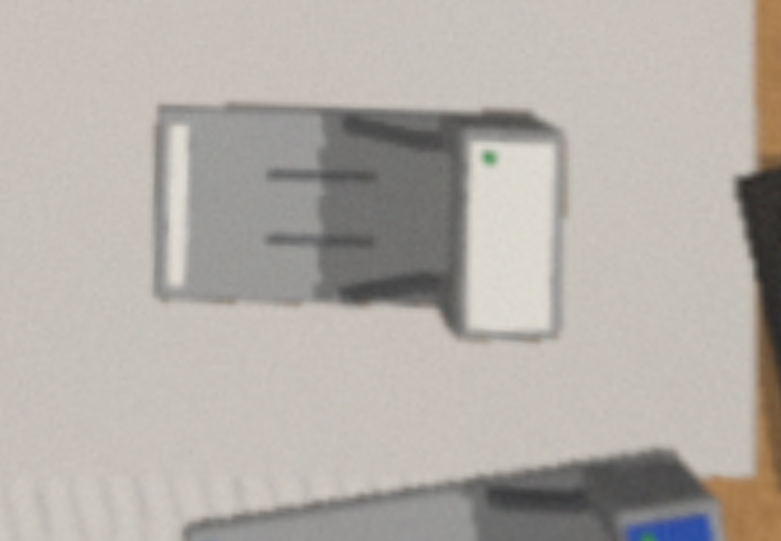

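```bash
cat > cr.py <<'E'
from h import *
STOP=dict(orange=.063,blue=.053,green=.043,white=.033)
def mask(im,col):
    hsv=cv2.cvtColor(cv2.GaussianBlur(im,(3,3),0),cv2.COLOR_RGB2HSV); H,S,V=[hsv[...,i].astype(int) for i in range(3)]
    if col=="orange": return ((H<14)|(H>174))&(S>140)&(V>110)
    if col=="blue": return (H>105)&(H<130)&(S>130)&(V>60)
    if col=="green": return (H>50)&(H<90)&(S>90)&(V>50)
    return (S<30)&(V>214)
def blobs(im,col,n=6):
    m=mask(im,col).astype(np.uint8)*255
    cs,_=cv2.findContours(m,cv2.RETR_EXTERNAL,cv2.CHAIN_APPROX_NONE)
    cs=[c for c in cs if cv2.contourArea(c)>15]
    return sorted(cs,key=cv2.contourArea,reverse=True)[:n]
def desc(c,cs,z):
    for k in cs:
        P=c.at(k[:,0,:].astype(float),z)[:,:2]
        r=cv2.minAreaRect((P*1000).astype(np.float32)); M=cv2.moments(k); uv=[M['m10']/M['m00'],M['m01']/M['m00']]
        print(np.round(uv,1),"centre",np.round(r[0],1),"size",np.round(r[1],1),"ang",round(r[2],1))
E
python3 - <<'E'
from cr import *
c=Old("w2")
for col in ["white","blue","green","orange"]:
    print(col)
    im=c.px.copy()
    b=blobs(im,col); print(" z=.048"); desc(c,b,.048); print(" z=.01");desc(c,b,.01)
    if col=="white": print(" z=.144"); desc(c,b,.144)
E
```

```text
white
 z=.048
[211.4 184.8] centre [601.6 -10.2] size [53.6 21.2] ang 87.8
[354.5  79.9] centre [467.7 170.9] size [ 5.2 36.1] ang 3.1
[218.  105.5] centre [ 5.002e+02 -5.000e-01] size [44.8  1.4] ang 87.6
 z=.01
[211.4 184.8] centre [610.1 -18.7] size [58.6 23.2] ang 87.8
[354.5  79.9] centre [463.6 179.3] size [ 5.7 39.5] ang 3.1
[218.  105.5] centre [499.1  -8.2] size [48.9  1.5] ang 87.6
 z=.144
[211.4 184.8] centre [580.4  11.5] size [40.9 16.2] ang 87.8
[354.5  79.9] centre [478.2 149.7] size [ 4.  27.6] ang 3.1
[218.  105.5] centre [503.   18.8] size [34.2  1. ] ang 87.6
blue
 z=.048
[132.  222.4] centre [ 655.  -134.7] size [24.  75.2] ang 8.8
[542.2 122.9] centre [497.2 489.4] size [62.9 39.1] ang 8.7
[120.3 123.2] centre [ 514.5 -136.7] size [ 3.6 63.5] ang 8.9
 z=.01
[132.  222.4] centre [ 668.4 -154.9] size [26.2 82.2] ang 8.8
[542.2 122.9] centre [495.8 527.6] size [68.8 42.8] ang 8.7
[120.3 123.2] centre [ 514.7 -157.1] size [ 3.9 69.4] ang 8.9
green
 z=.048
[ 47.  193.8] centre [ 610.  -288.9] size [65.2 24.7] ang 82.0
[327.2  76.9] centre [466.  139.2] size [11.4 15.4
[... 325 characters left out ...]
6 64.4] ang 57.7
[320.6 329.6] centre [843.4 148.8] size [119.8  57.5] ang 17.2
[  5.5 186.7] centre [ 595.2 -392.1] size [25.  37.7] ang 2.3
[  5.5 381.2] centre [1124.8 -670.1] size [60.  19.6] ang 12.4
[ 6.6 93.2] centre [ 439.9 -363.8] size [ 4.5 35.5] ang 1.7
[313.   71.8] centre [459.2 119.2] size [4.9 9.7] ang 64.3
 z=.01
[422.8 105.2] centre [489.8 282.6] size [44.4 70.5] ang 57.7
[320.6 329.6] centre [874.5 155.2] size [131.1  62.9] ang 17.2
[  5.5 186.7] centre [ 603.  -436.4] size [27.3 41.3] ang 2.3
[  5.5 381.2] centre [1182.2 -740.5] size [65.6 21.4] ang 12.4
[ 6.6 93.2] centre [ 433.2 -405.5] size [ 4.9 38.8] ang 1.7
[313.   71.8] centre [454.3 122.7] size [ 5.4 10.6] ang 64.3
```

move_arm:
  series: "0 0 -0.025 0.7 -0.9 0.5 1;0 0 -0.025 0.7 -0.9 0.5 1;0 0 -0.025 0.7 -0.9 0.5 1;0 0 -0.025 0.7 -0.9 1 1;0 0 -0.025 0.7 -0.9 1 1;0 0 -0.025 0.7 -0.9 1 1;0 0 -0.025 0.7 -0.9 1 1;0 0 -0.025 0.7 -0.9 1 1"

```text
time: 2.7
tool_pos: [0.4971, 0.1501, 0.2361]
tcp_rot: [2.162, 2.276, 0.006]
wrist_force: [-0.1, 0.5, -0.7]
width: 1.0
```

```bash
python3 - <<'E'
from cr import *
c=Cam("wrist","w3"); print(c.st["tool_pos"],c.st["tcp_rot"])
desc(c,blobs(c.px,"white"),.144)
E
```

```text
[0.4971253  0.15011032 0.23608071] [2.16174017 2.27617945 0.00598558]
```

View pics/w3.png

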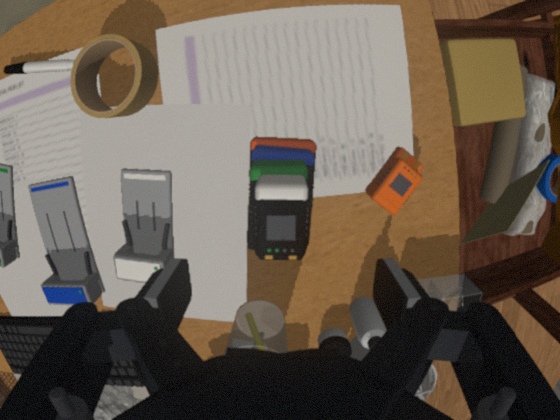

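move_arm:
  series: "0 0 0 0 0 0.5 1;0 0 0 0 0 0.92 1;0 0 0 0 0 0.92 1;0 0 0 0 0 0.92 1;0 0 0 0 0 0.92 1;0 0 0 0 0 0.92 -1;0 0 0 0 0 0.92 -1;0 0 0 0 0 0.92 -1"
  squeeze: 40

```text
time: 3.55
tool_pos: [0.4958, 0.1502, 0.1427]
tcp_rot: [2.162, 2.278, 0.003]
wrist_force: [0.2, 0.6, -0.2]
width: 0.516
```

move_arm:
  series: "0 0 0 0 0 0 -1;0 0 0 0 0 0 -1;0 0 0 0 0 0 -1;0 0 0 0 0 0 -1;0 0 0 0 0 -0.3 -1;0 0 0 0 0 -0.3 -1;0 0 0 0 0 -0.3 -1;0 0 0 0 0 -0.3 -1"

```text
time: 4.35
tool_pos: [0.4941, 0.1498, 0.1701]
tcp_rot: [-2.162, -2.278, 0.003]
wrist_force: [0.4, 0.1, -2.2]
width: 0.413
```

```bash
python3 - <<'E'
from cr import *
c=Cam("wrist","w4"); print(c.st["tool_pos"],c.st["tcp_rot"],c.st["width"],c.st["wrist_force"])
s=Cam("scene","s4"); b=s.px[130:250,150:330]; cv2.imwrite("pics/crop4.png",cv2.cvtColor(cv2.resize(b,None,fx=4,fy=4,interpolation=cv2.INTER_CUBIC),cv2.COLOR_RGB2BGR))
E
```

```text
[0.49413035 0.14981968 0.17005564] [-2.16175504 -2.27810057  0.00251453] 0.4134115295287252 [ 0.35969038  0.10323407 -2.1871925 ]
```

View pics/w4.png

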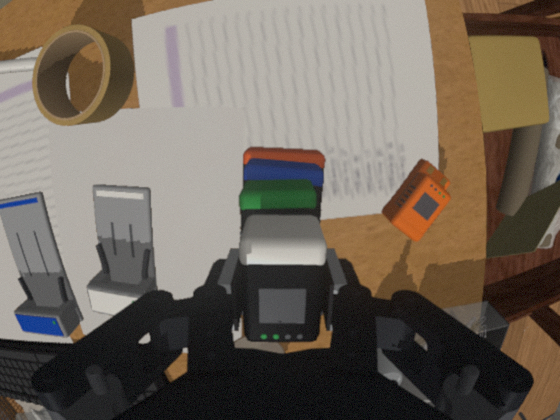

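View pics/crop4.png

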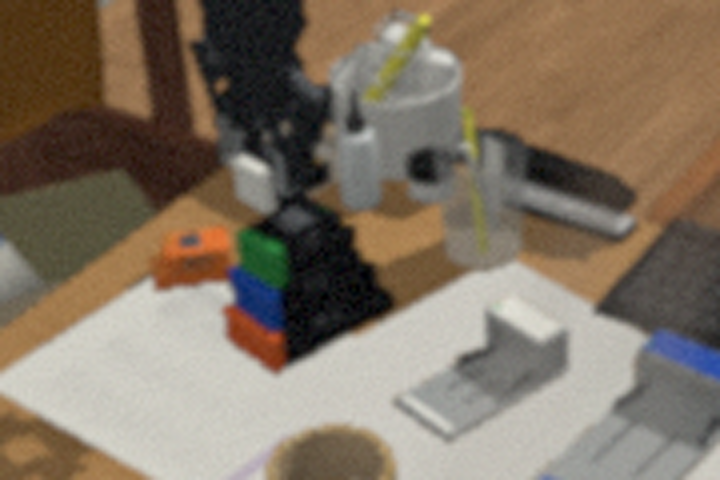

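```bash
python3 - <<'E'
from cr import *
for n in ["w3","w4"]:
    c=Old(n)
    a=c.top(0.48,0.63,-0.06,0.04,0.01,0.25); b=c.top(0.48,0.63,-0.06,0.04,0.048,0.25)
    cv2.imwrite(f"pics/c_{n}.png",cv2.cvtColor(np.r_[a,b][:, :],cv2.COLOR_RGB2BGR))
E
```

```text
(no output)
```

View pics/c_w3.png

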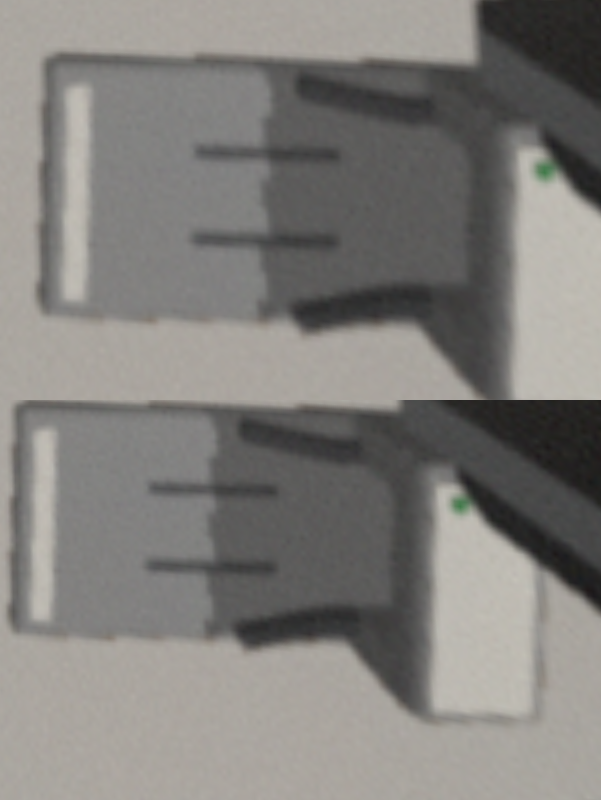

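View pics/c_w4.png

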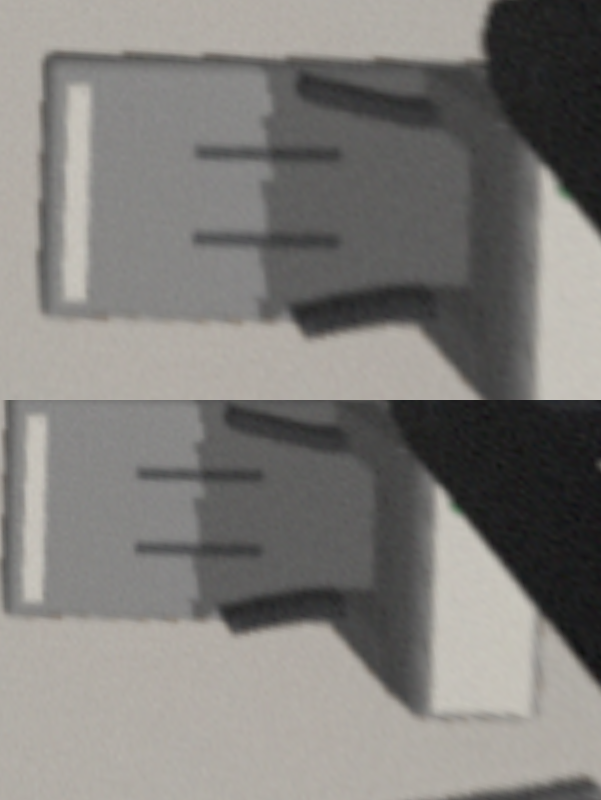

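```bash
cat > go.py <<'E'
import sys
from h import *
# usage: go.py x y z yawdeg  (yaw of pack +x = tool y), prints series numbers from present measured pose
x,y,z,yaw=map(float,sys.argv[1:5])
s=bot.read_state(); T=T_tool(s); p=np.array([x,y,z])
a=np.radians(yaw); ty=np.array([np.cos(a),np.sin(a),0]); tz=np.array([0,0,-1.]); tx=np.cross(ty,tz)
Rt=np.c_[tx,ty,tz]
print("turn",(R.from_matrix(T[:3,:3].T@Rt).as_rotvec(degrees=True)/120).round(4),"shift",(T[:3,:3].T@(p-T[:3,3])*10).round(3), "pos",s["tool_pos"].round(4),"yaw",round(np.degrees(np.arctan2(T[1,1],T[0,1])),2))
E
python3 go.py .517 -.0085 .17 -1.15
```

```text
turn [-0.0012  0.0003  0.0346] shift [-1.593  0.147 -0.002] pos [0.494  0.1498 0.1698] yaw 3.0
```

move_arm:
  series: "0 0 0 -0.5 0.05 -0.1 -1;0 0 0 -1 0.1 -0.1 -1;0 0 0 -1 0.1 -0.1 -1;0 0 0 -1 0.1 -0.1 -1;0 0 0.0346 -1 0.1 0 -1;0 0 0.0346 -1 0.1 0.4 -1;0 0 0.0346 -1 0.1 0.4 -1;0 0 0.0346 -1 0.1 0.4 -1"

```text
time: 5.25
tool_pos: [0.5087, 0.0516, 0.1301]
tcp_rot: [-2.24, -2.199, 0.004]
wrist_force: [-1.1, -0.6, -0.5]
width: 0.409
```

```bash
python3 go.py .517 -.0085 .0445 -1.15
```

```text
turn [-0.0018 -0.      0.0007] shift [-0.6    0.097  0.855] pos [0.5087 0.0516 0.1301] yaw -1.07
```

move_arm:
  series: "0 0 0 -0.5 0.08 0 -1;0 0 0 -0.6 0.09 0.3 -1;0 0 0 -0.6 0.09 0.6 -1;0 0 0 -0.6 0.09 0.7 -1;0 0 0 -0.6 0.09 0.7 -1;0 0 0 -0.6 0.09 0.7 -1;0 0 0 -0.6 0.09 0.7 -1;0 0 0 -0.6 0.09 0.7 -1"

```text
time: 6.05
tool_pos: [0.5194, -0.0093, 0.0629]
tcp_rot: [2.241, 2.198, 0.003]
wrist_force: [0.6, -0.5, -1.0]
width: 0.412
```

```bash
python3 go.py .517 -.0085 .0445 -1.15; python3 - <<'E'
from cr import *
c=Cam("wrist","w5"); cv2.imwrite("pics/w5c.png",cv2.cvtColor(cv2.resize(c.px[120:400,130:430],None,fx=2,fy=2,interpolation=cv2.INTER_CUBIC),cv2.COLOR_RGB2BGR))
s=Cam("side","d5"); b=s.px[180:280,180:400]; cv2.imwrite("pics/d5c.png",cv2.cvtColor(cv2.resize(b,None,fx=3.5,fy=3.5,interpolation=cv2.INTER_CUBIC),cv2.COLOR_RGB2BGR))
E
```

```text
turn [0.0014 0.0001 0.0003] shift [ 0.007 -0.024  0.184] pos [ 0.5194 -0.0093  0.0629] yaw -1.12
```

View pics/w5c.png

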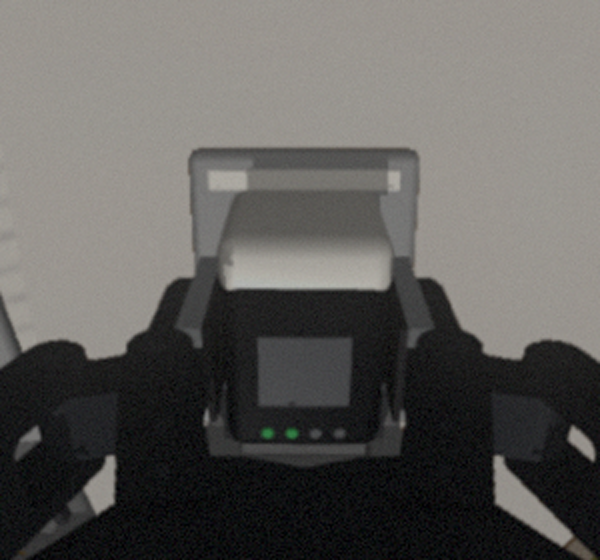

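View pics/d5c.png

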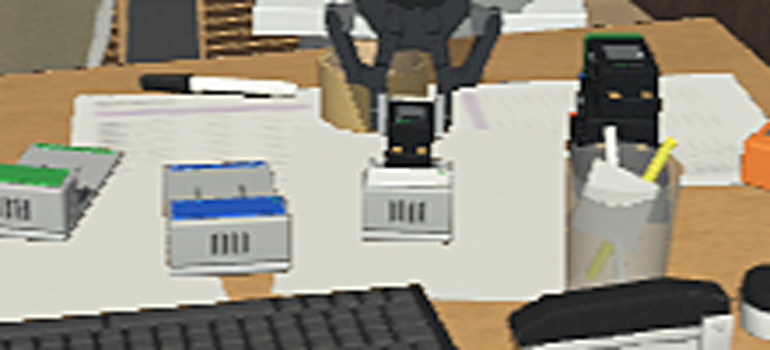

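move_arm:
  series: "0 0 0 0 0 0.1 -1;0 0 0 0 0 0.18 -1;0 0 0 0 0 0.18 -1;0 0 0 0 0 0.18 -1;0 0 0 0 0.07 0.18 -1;0 0 0 0 0.14 0.18 -1;0 0 0 0 0.2 0.18 -1;0 0 0 0 0.2 0.18 -1"
  squeeze: 20

```text
time: 6.95
tool_pos: [0.5377, -0.0099, 0.0434]
tcp_rot: [-2.243, -2.198, 0.002]
wrist_force: [-3.9, 0.9, 8.1]
width: 0.415
```

move_arm:
  series: "0 0 0 0 0.03 0 -1;0 0 0 0 0.06 0 -1;0 0 0 0 0.09 0 -1;0 0 0 0 0.12 0 -1;0 0 0 0 0.14 0 -1;0 0 0 0 0.16 0 -1;0 0 0 0 0.18 0 -1;0 0 0 0 0.18 0 -1"

```text
time: 7.75
tool_pos: [0.5541, -0.0101, 0.0435]
tcp_rot: [-2.241, -2.196, 0.005]
wrist_force: [-8.5, 2.0, 13.3]
width: 0.414
```

move_arm:
  series: "0 0 0 0 0.01 -0.01 -1;0 0 0 0 0.02 -0.01 -1;0 0 0 0 0.03 -0.01 -1;0 0 0 0 0.04 -0.01 -1;0 0 0 0 0.05 -0.01 -1;0 0 0 0 0.06 -0.01 -1;0 0 0 0 0.06 -0.01 -1;0 0 0 0 0.06 -0.01 -1"

```text
time: 8.55
tool_pos: [0.5545, -0.0102, 0.0435]
tcp_rot: [-2.235, -2.191, 0.018]
wrist_force: [-21.1, 1.0, 23.4]
width: 0.416
```

```bash
python3 go.py .517 -.0085 .0445 -1.15; python3 - <<'E'
from cr import *
c=Cam("wrist","w6"); cv2.imwrite("pics/w6c.png",cv2.cvtColor(cv2.resize(c.px[120:400,130:430],None,fx=2,fy=2,interpolation=cv2.INTER_CUBIC),cv2.COLOR_RGB2BGR))
s=Cam("side","d6"); b=s.px[180:280,180:400]; cv2.imwrite("pics/d6c.png",cv2.cvtColor(cv2.resize(b,None,fx=3.5,fy=3.5,interpolation=cv2.INTER_CUBIC),cv2.COLOR_RGB2BGR))
E
```

```text
turn [-0.0079 -0.0001 -0.    ] shift [ 0.009 -0.376 -0.004] pos [ 0.5545 -0.0102  0.0435] yaw -1.15
```

View pics/w6c.png

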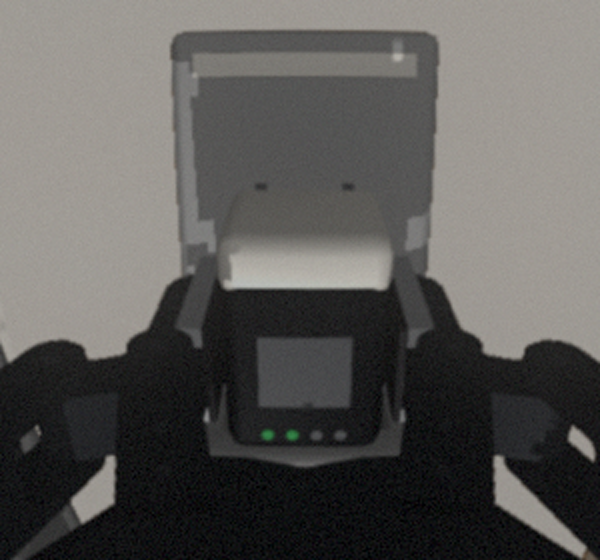

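View pics/d6c.png

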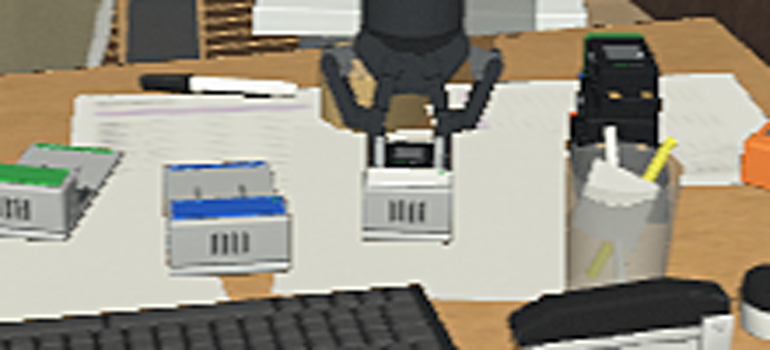

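move_arm:
  series: "0 0 0 0 -0.04 -0.01 -1;0 0 0 0 -0.05 -0.01 -1;0 0 0 0 -0.05 -0.01 1;0 0 0 0 -0.05 -0.01 1;0 0 0 0 -0.05 -0.01 1;0 0 0 0 -0.05 -0.01 1;0 0 0 0 -0.05 -0.5 1;0 0 0 0 -0.05 -1 1"

```text
time: 9.45
tool_pos: [0.5552, -0.0102, 0.143]
tcp_rot: [-2.241, -2.196, 0.006]
wrist_force: [1.7, 0.4, -0.6]
width: 1.0
```

```bash
python3 go.py .44 0.0 .22 0; python3 - <<'E'
from cr import *
c=Cam("wrist","w7"); cv2.imwrite("pics/w7c.png",cv2.cvtColor(cv2.resize(c.px[120:400,130:430],None,fx=2,fy=2,interpolation=cv2.INTER_CUBIC),cv2.COLOR_RGB2BGR))
E
```

```text
turn [-0.0026 -0.0001 -0.0096] shift [ 0.079 -1.158 -0.764] pos [ 0.5552 -0.0102  0.143 ] yaw -1.15
```

View pics/w7c.png

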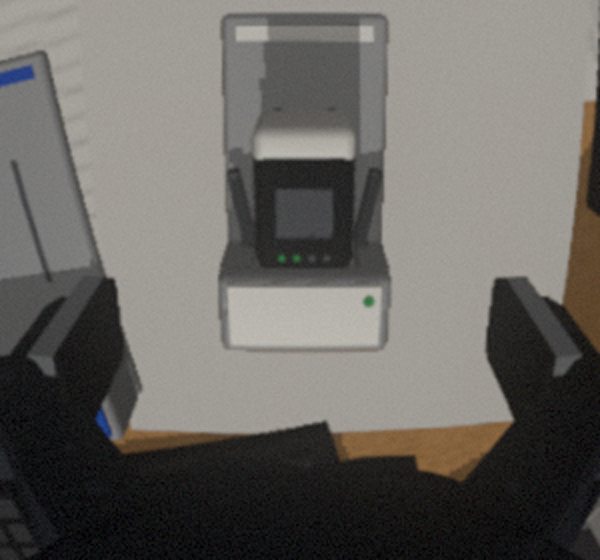

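```bash
python3 go.py .54 .14 .24 0
```

```text
turn [ 0.0058  0.0003 -0.0096] shift [ 1.5   -0.241 -0.86 ] pos [ 0.5622 -0.0106  0.1543] yaw -1.15
```

move_arm:
  series: "0 0 0 0.4 -0.1 -0.4 1;0 0 0 0.8 -0.2 -0.8 1;0 0 -0.01 1 -0.2 -0.86 1;0 0 -0.01 1 -0.2 -0.86 1;0 0 -0.01 1 -0.2 -0.86 1;0 0 -0.01 1 -0.2 -0.86 1;0 0 -0.01 1 -0.2 -0.86 1;0 0 -0.01 1 -0.2 -0.86 1"

```text
time: 10.3
tool_pos: [0.5386, 0.0891, 0.229]
tcp_rot: [-2.221, -2.22, 0.003]
wrist_force: [0.6, -0.7, 0.1]
width: 0.998
```

```bash
cat > pk.py <<'E'
import sys
from cr import *
# pk.py col ztop savename
col,z,n=sys.argv[1],float(sys.argv[2]),sys.argv[3]
c=Cam("wrist",n); print(c.st["tool_pos"].round(4)); desc(c,blobs(c.px,col),z)
c.top(0.44,0.60,0.08,0.20,z,0.2,n+"t")
E
python3 pk.py green .108 w8
```

```text
[0.5386 0.0891 0.229 ]
[355.  122.4] centre [470.8 145.2] size [11.5 45.2] ang 4.5
[ 10.5 247.5] centre [ 582.  -206.5] size [39.9 20.1] ang 82.2
[ 15.5 153.4] centre [ 482.4 -168.4] size [43.9  3.5] ang 81.7
```

View pics/w8t.png

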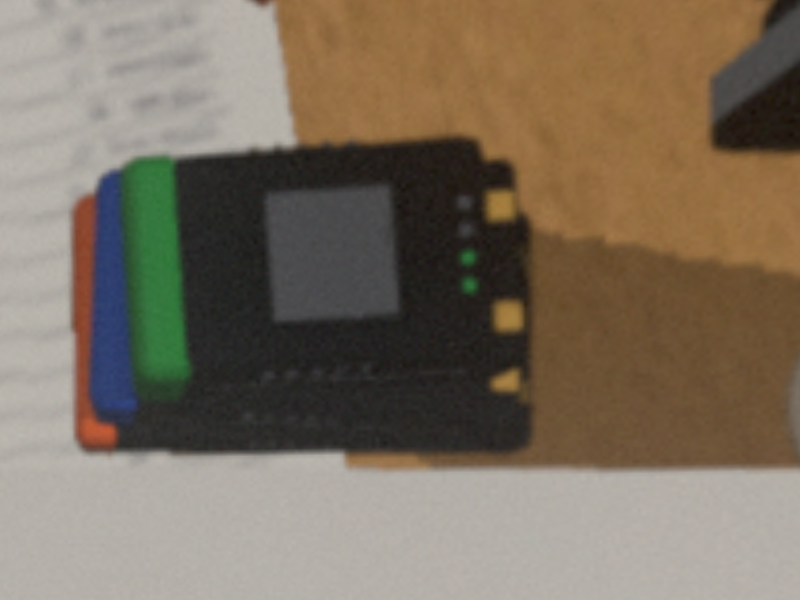

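View pics/w8.png

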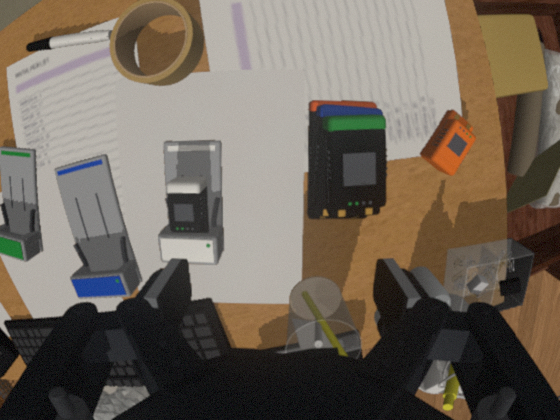

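```bash
python3 go.py .499 .1472 .15 3.5
```

```text
turn [-0.0009  0.0001 -0.0294] shift [ 0.58  -0.396  0.793] pos [0.5387 0.0893 0.2292] yaw -0.03
```

move_arm:
  series: "0 0 -0.029 0.5 -0.35 0 1;0 0 -0.029 0.58 -0.4 0.3 1;0 0 -0.029 0.58 -0.4 0.7 1;0 0 -0.029 0.58 -0.4 0.7 1;0 0 -0.029 0.58 -0.4 0.7 1;0 0 -0.029 0.58 -0.4 0.7 1;0 0 -0.029 0.58 -0.4 0.7 1;0 0 -0.029 0.58 -0.4 0.7 1"

```text
time: 11.15
tool_pos: [0.5004, 0.148, 0.1621]
tcp_rot: [2.152, 2.287, 0.004]
wrist_force: [0.7, 0.4, 0.8]
width: 0.996
```

```bash
python3 go.py .499 .1472 .1055 3.5
```

```text
turn [ 0.0015 -0.0003 -0.0001] shift [-0.008 -0.016  0.566] pos [0.5004 0.148  0.1621] yaw 3.49
```

move_arm:
  series: "0 0 0 0 0 0.4 1;0 0 0 0 0 0.54 1;0 0 0 0 0 0.54 1;0 0 0 0 0 0.54 1;0 0 0 0 0 0.54 -1;0 0 0 0 0 0.54 -1;0 0 0 0 0 0.54 -1;0 0 0 0 0 0.54 -1"
  squeeze: 40

```text
time: 11.95
tool_pos: [0.5, 0.1482, 0.1076]
tcp_rot: [2.151, 2.288, 0.003]
wrist_force: [-0.3, -0.4, 4.9]
width: 0.53
```

move_arm:
  series: "0 0 0 0 0 0 -1;0 0 0 0 0 0 -1;0 0 0 0 0 0 -1;0 0 0 0 0 -0.2 -1;0 0 0 0 0 -0.5 -1;0 0 0 0 0 -0.8 -1;0 0 0 0 0 -0.8 -1;0 0 0 0 0 -0.8 -1"

```text
time: 12.75
tool_pos: [0.499, 0.1481, 0.1863]
tcp_rot: [2.152, 2.288, 0.001]
wrist_force: [-0.2, 0.6, -2.4]
width: 0.532
```

move_arm:
  series: "0 0 0 -0.4 0 -0.1 -1;0 0 0 -0.8 0 -0.2 -1;0 0 0.03 -1 0 -0.2 -1;0 0 0.03 -1 0 -0.2 -1;0 0 0.09 -1 0 -0.2 -1;0 0 0.09 -1 0 -0.2 -1;0 0 0.09 -1 0 -0.2 -1;0 0 0.09 -1 0 -0.2 -1"

```text
time: 13.55
tool_pos: [0.5046, 0.0488, 0.2054]
tcp_rot: [-2.354, -2.079, 0.002]
wrist_force: [0.4, -0.2, -2.7]
width: 0.53
```

move_arm:
  series: "0 0 0 -0.4 0 0 -1;0 0 0 -0.8 0 0 -1;0 0 0 -1 0 0 -1;0 0 0 -1 0 0 -1;0 0 0 -1 0 0 -1;0 0 0 -1 0 0 -1;0 0 0 -1 0 0 -1;0 0 0 -1 0 0 -1"

```text
time: 14.35
tool_pos: [0.4925, -0.0501, 0.2062]
tcp_rot: [-2.356, -2.078, -0.0]
wrist_force: [-0.2, -0.3, -1.9]
width: 0.529
```

move_arm:
  series: "0 0 0 -0.4 0 0 -1;0 0 0 -0.8 0.1 0 -1;0 0 0 -1 0.1 0 -1;0 0 0 -1 0.1 0 -1;0 0 0 -1 0.1 0 -1;0 0 0 -1 0.1 0 -1;0 0 0 -1 0.1 0 -1;0 0 0 -1 0.1 0 -1"

```text
time: 15.15
tool_pos: [0.4898, -0.1505, 0.2063]
tcp_rot: [-2.356, -2.078, -0.0]
wrist_force: [0.3, -0.2, -2.4]
width: 0.531
```

```bash
cat > crv.py <<'E'
import sys
from cr import *
col,n=sys.argv[1:3]
c=Cam("wrist",n); print(c.st["tool_pos"].round(4)); b=blobs(c.px,col); print("z=.048");desc(c,b,.048);print("z=.01");desc(c,b,.01)
E
python3 crv.py green w9
```

```text
[ 0.4898 -0.1505  0.2063]
z=.048
[282.3 220.4] centre [ 509.9 -152.6] size [101.1  42.3] ang 82.7
[166.5 202.1] centre [ 480.8 -257. ] size [54.8  3.9] ang 82.5
[276.8 349.7] centre [ 662.1 -177.2] size [6.7 7.7] ang 82.6
[265.1 349.1] centre [ 660.2 -190. ] size [6.2 6.5] ang 46.0
z=.01
[282.3 220.4] centre [ 522.6 -154.3] size [114.9  48.1] ang 82.7
[166.5 202.1] centre [ 489.4 -272.9] size [62.2  4.4] ang 82.5
[276.8 349.7] centre [ 695.5 -182.2] size [7.6 8.7] ang 82.6
[265.1 349.1] centre [ 693.3 -196.8] size [7.  7.4] ang 46.0
```

View pics/w9.png

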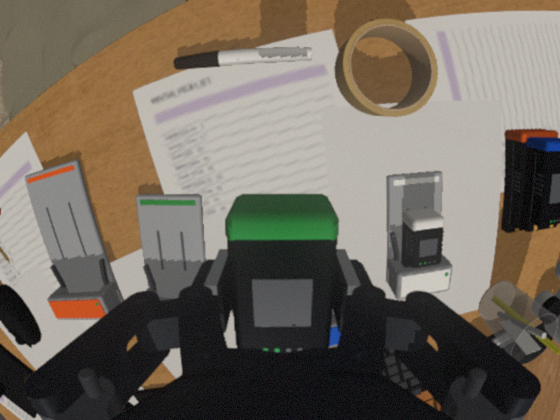

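```bash
python3 go.py .519 -.2763 .10 -7.7
```

```text
turn [-0.     -0.      0.0041] shift [-1.21   0.447  1.063] pos [ 0.4898 -0.1507  0.2063] yaw -7.2
```

move_arm:
  series: "0 0 0.004 -0.4 0.1 0 -1;0 0 0.004 -0.8 0.3 0 -1;0 0 0.004 -1 0.44 0.1 -1;0 0 0.004 -1 0.44 0.3 -1;0 0 0.004 -1 0.44 0.6 -1;0 0 0.004 -1 0.44 0.6 -1;0 0 0.004 -1 0.44 0.6 -1;0 0 0.004 -1 0.44 0.6 -1"

```text
time: 16.0
tool_pos: [0.5217, -0.2564, 0.148]
tcp_rot: [2.364, 2.065, 0.001]
wrist_force: [0.7, -0.1, -0.9]
width: 0.528
```

```bash
python3 go.py .519 -.2763 .07 -7.7
```

```text
turn [ 0.0011  0.0004 -0.0002] shift [-0.2   -0.002  0.78 ] pos [ 0.5217 -0.2564  0.148 ] yaw -7.72
```

move_arm:
  series: "0 0 0 -0.2 0 0.2 -1;0 0 0 -0.2 0 0.5 -1;0 0 0 -0.2 0 0.75 -1;0 0 0 -0.2 0 0.75 -1;0 0 0 -0.2 0 0.75 -1;0 0 0 -0.2 0 0.75 -1;0 0 0 -0.2 0 0.75 -1;0 0 0 -0.2 0 0.75 -1"

```text
time: 16.8
tool_pos: [0.5191, -0.2765, 0.0729]
tcp_rot: [2.364, 2.065, 0.001]
wrist_force: [-0.5, 0.1, -1.7]
width: 0.535
```

```bash
python3 go.py .519 -.2763 .0445 -7.7; python3 - <<'E'
from cr import *
c=Cam("wrist","w10"); cv2.imwrite("pics/w10c.png",cv2.cvtColor(cv2.resize(c.px[120:400,130:430],None,fx=2,fy=2,interpolation=cv2.INTER_CUBIC),cv2.COLOR_RGB2BGR))
E
```

```text
turn [ 0.0012  0.0005 -0.0003] shift [ 0.002 -0.002  0.284] pos [ 0.5191 -0.2765  0.0729] yaw -7.74
```

View pics/w10c.png

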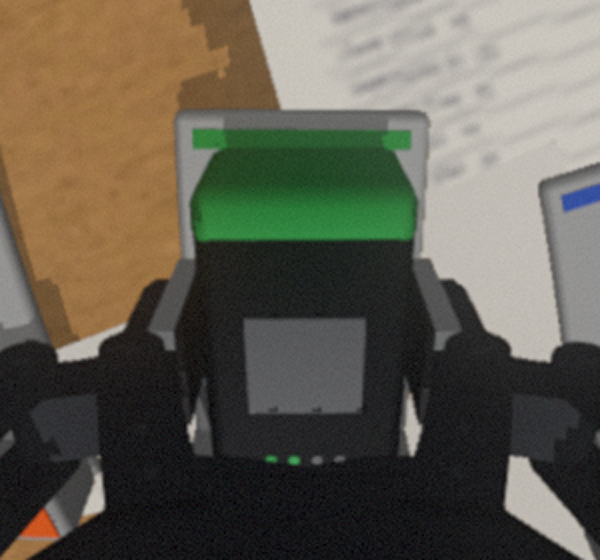

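move_arm:
  series: "0 0 0 0 0 0.15 -1;0 0 0 0 0 0.27 -1;0 0 0 0 0 0.27 -1;0 0 0 0 0 0.27 -1;0 0 0 0 0.07 0.27 -1;0 0 0 0 0.14 0.27 -1;0 0 0 0 0.2 0.27 -1;0 0 0 0 0.2 0.27 -1"
  squeeze: 20

```text
time: 17.65
tool_pos: [0.5373, -0.2786, 0.0441]
tcp_rot: [-2.365, -2.065, 0.002]
wrist_force: [-3.1, 0.5, 7.8]
width: 0.532
```

move_arm:
  series: "0 0 0 0 0.03 0 -1;0 0 0 0 0.06 0 -1;0 0 0 0 0.09 0 -1;0 0 0 0 0.11 0 -1;0 0 0 0 0.12 0 -1;0 0 0 0 0.13 0 -1;0 0 0 0 0.13 0 -1;0 0 0 0 0.13 0 -1"

```text
time: 18.45
tool_pos: [0.5488, -0.2801, 0.0441]
tcp_rot: [-2.364, -2.064, 0.004]
wrist_force: [-7.3, 1.2, 10.3]
width: 0.527
```

```bash
python3 go.py .5537 -.2810 .0445 -7.7
```

```text
turn [-0.0021 -0.0004 -0.0004] shift [-0.003  0.05  -0.004] pos [ 0.5488 -0.2801  0.0441] yaw -7.75
```

move_arm:
  series: "0 0 0 0 0.01 -0.01 -1;0 0 0 0 0.02 -0.01 -1;0 0 0 0 0.03 -0.01 -1;0 0 0 0 0.04 -0.01 -1;0 0 0 0 0.05 -0.01 -1;0 0 0 0 0.06 -0.01 -1;0 0 0 0 0.07 -0.01 -1;0 0 0 0 0.07 -0.01 -1"

```text
time: 19.25
tool_pos: [0.5548, -0.2807, 0.0445]
tcp_rot: [-2.362, -2.062, 0.005]
wrist_force: [-8.7, 0.2, 4.8]
width: 0.527
```

```bash
python3 go.py .5537 -.2810 .0445 -7.7
```

```text
turn [-0.0031 -0.0006 -0.0005] shift [-0.004 -0.01  -0.   ] pos [ 0.5548 -0.2807  0.0445] yaw -7.76
```

Not yet clearly on the stop; push on.

move_arm:
  series: "0 0 0 0 0.01 0 -1;0 0 0 0 0.02 0 -1;0 0 0 0 0.03 0 -1;0 0 0 0 0.04 0 -1;0 0 0 0 0.05 0 -1;0 0 0 0 0.06 0 -1;0 0 0 0 0.06 0 -1;0 0 0 0 0.06 0 -1"

```text
time: 20.05
tool_pos: [0.5552, -0.2807, 0.0445]
tcp_rot: [-2.355, -2.056, 0.015]
wrist_force: [-25.8, 2.2, 17.9]
width: 0.53
```

```bash
python3 - <<'E'
from cr import *
c=Cam("wrist","w11"); cv2.imwrite("pics/w11c.png",cv2.cvtColor(cv2.resize(c.px[120:400,130:430],None,fx=2,fy=2,interpolation=cv2.INTER_CUBIC),cv2.COLOR_RGB2BGR))
s=Cam("side","d11"); b=s.px[180:280,100:320]; cv2.imwrite("pics/d11c.png",cv2.cvtColor(cv2.resize(b,None,fx=3.5,fy=3.5,interpolation=cv2.INTER_CUBIC),cv2.COLOR_RGB2BGR))
E
```

```text
(no output)
```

View pics/w11c.png

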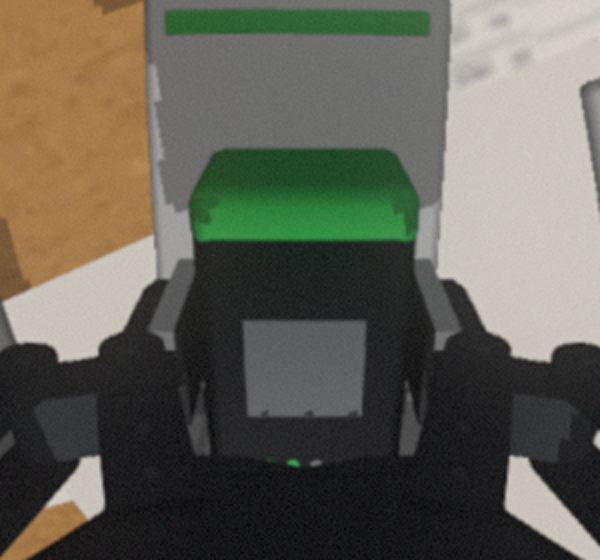

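View pics/d11c.png

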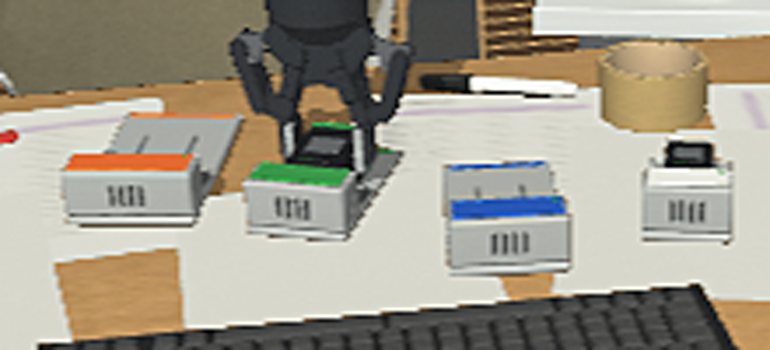

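move_arm:
  series: "0 0 0 0 -0.04 0 -1;0 0 0 0 -0.08 0 -1;0 0 0 0 -0.08 0 1;0 0 0 0 -0.08 0 1;0 0 0 0 -0.08 0 1;0 0 0 0 -0.08 0 1;0 0 0 0 -0.08 -0.4 1;0 0 0 0 -0.08 -0.8 1"

```text
time: 20.95
tool_pos: [0.5546, -0.2803, 0.1242]
tcp_rot: [-2.363, -2.064, 0.002]
wrist_force: [0.3, -0.0, -0.2]
width: 1.003
```

move_arm:
  series: "0 0 0 0 -0.1 -0.3 1;0 0 0 0 -0.1 -0.6 1;0 0 0 0.4 -0.1 -0.9 1;0 0 0 0.9 -0.1 -0.9 1;0 0 0 1 -0.1 -0.9 1;0 0 0 1 -0.1 -0.9 1;0 0 0 1 -0.1 -0.9 1;0 0 0 1 -0.1 -0.9 1"

```text
time: 21.75
tool_pos: [0.5589, -0.1817, 0.2146]
tcp_rot: [-2.367, -2.065, 0.001]
wrist_force: [-0.6, -0.3, -0.6]
width: 1.0
```

```bash
python3 crv.py blue w12
```

```text
[ 0.5589 -0.1817  0.2146]
z=.048
[339.  279.7] centre [ 655.1 -135.1] size [24.6 76.7] ang 9.1
[299.2 140.4] centre [ 512.  -159.1] size [ 3.6 62.8] ang 8.8
[556.7  77.4] centre [460.1 143.6] size [18.6 11.5] ang 81.7
z=.01
[339.  279.7] centre [ 677.4 -130.4] size [27.8 86.9] ang 9.1
[299.2 140.4] centre [ 515.3 -157.6] size [ 4.  71.1] ang 8.8
[556.7  77.4] centre [456.6 185.2] size [21.1 13. ] ang 81.7
```

View pics/w12.png

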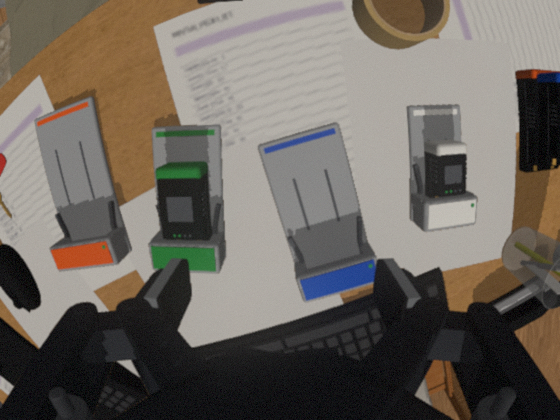

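```bash
python3 - <<'E'
from cr import *
c=Old("w12"); b=blobs(c.px,"orange"); desc(c,b,.048); desc(c,b,.01)
E
python3 go.py .54 .14 .21 0
```

```text
[ 82.  255.3] centre [ 596.3 -416.8] size [25.2 86.9] ang 2.1
[434.6 373.5] centre [832.  -11.4] size [52.4 24.7] ang 12.4
[ 62.5 113.2] centre [ 440.5 -394.6] size [ 4.6 73. ] ang 2.2
[  1.8 162. ] centre [ 471.8 -505.1] size [10.2 22.5] ang 69.9
[535.1  72.8] centre [458.3 119.6] size [ 7.8 31.1] ang 3.2
[448.6 374.4] centre [842.6  12.9] size [58.  4.] ang 14.4
[ 82.  255.3] centre [ 610.8 -449.4] size [28.5 98.5] ang 2.1
[434.6 373.5] centre [877.8   9.7] size [59.3 28. ] ang 12.4
[ 62.5 113.2] centre [ 434.4 -424.2] size [ 5.2 82.7] ang 2.2
[  1.8 162. ] centre [ 469.9 -549.4] size [11.6 25.5] ang 69.9
[535.1  72.8] centre [454.5 158.1] size [ 8.8 35.2] ang 3.2
[448.6 374.4] centre [889.7  37.2] size [65.7  4.5] ang 14.4
turn [-0.0005  0.0001 -0.0652] shift [ 3.163 -0.626  0.046] pos [ 0.5589 -0.1818  0.2146] yaw -7.83
```

move_arm:
  series: "0 0 -0.03 0.5 -0.1 0 1;0 0 -0.065 1 -0.2 0 1;0 0 -0.065 1 -0.2 0 1;0 0 -0.065 1 -0.2 0 1;0 0 -0.065 1 -0.2 0 1;0 0 -0.065 1 -0.2 0 1;0 0 -0.065 1 -0.2 0 1;0 0 -0.065 1 -0.2 0 1"

```text
time: 22.6
tool_pos: [0.553, -0.0799, 0.2152]
tcp_rot: [2.222, 2.221, -0.0]
wrist_force: [0.5, 0.4, -0.3]
width: 0.999
```

move_arm:
  series: "0 0 0 0.5 0 0 1;0 0 0 1 0 0 1;0 0 0 1 0 0 1;0 0 0 1 0 0 1;0 0 0 1 0 0 1;0 0 0 1 0 0 1;0 0 0 1 0 0 1;0 0 0 1 0 0 1"

```text
time: 23.4
tool_pos: [0.5529, 0.0202, 0.2153]
tcp_rot: [2.222, 2.221, -0.0]
wrist_force: [0.4, 0.2, 0.6]
width: 0.995
```

move_arm:
  series: "0 0 0 0.5 0 0 1;0 0 0 1 0 0 1;0 0 0 1 0 0 1;0 0 0 1 0 0 1;0 0 0 1 0 0 1;0 0 0 1 0 0 1;0 0 0 1 0 0 1;0 0 0 1 0 0 1"

```text
time: 24.2
tool_pos: [0.5529, 0.1202, 0.2153]
tcp_rot: [2.222, 2.221, 0.0]
wrist_force: [-0.4, -0.5, 0.0]
width: 1.0
```

```bash
python3 pk.py blue .072 w13
```

```text
[0.5529 0.1202 0.2153]
[ 70.8 278.7] centre [ 640.1 -112.6] size [22.5 69.4] ang 8.9
[317.4  93.8] centre [463.5 149.8] size [53.4  9.5] ang 88.0
[ 53.1 158.3] centre [ 508.3 -104.3] size [ 3.8 57.9] ang 8.9
```

View pics/w13t.png

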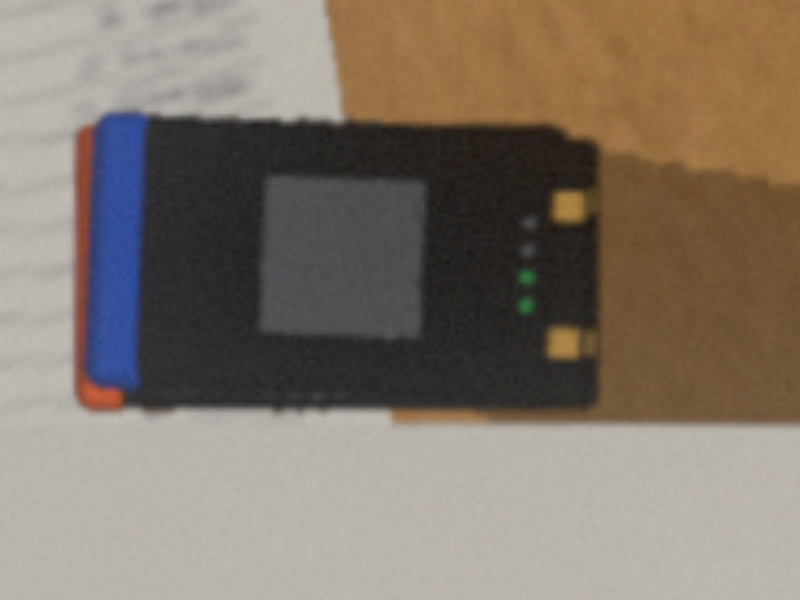

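```bash
python3 go.py .506 .1483 .12 -2
```

```text
turn [0.     0.     0.0165] shift [ 0.279 -0.469  0.953] pos [0.5528 0.1204 0.2153] yaw -0.02
```

move_arm:
  series: "0 0 0.016 0.28 -0.3 0.1 1;0 0 0.016 0.28 -0.47 0.4 1;0 0 0.016 0.28 -0.47 0.8 1;0 0 0.016 0.28 -0.47 0.95 1;0 0 0.016 0.28 -0.47 0.95 1;0 0 0.016 0.28 -0.47 0.95 1;0 0 0.016 0.28 -0.47 0.95 1;0 0 0.016 0.28 -0.47 0.95 1"

```text
time: 25.05
tool_pos: [0.5075, 0.1493, 0.1223]
tcp_rot: [2.257, 2.183, 0.005]
wrist_force: [0.4, -0.6, -0.1]
width: 0.998
```

```bash
python3 go.py .506 .1483 .0695 -2; python3 pk.py blue .072 w14
```

```text
turn [ 0.0016 -0.0005  0.0009] shift [-0.011 -0.016  0.528] pos [0.5075 0.1493 0.1223] yaw -1.89
[0.5075 0.1493 0.1223]
[280.3 165.3] centre [461.6 150.6] size [53.2 13.5] ang 88.1
[ 21.3 354.8] centre [ 627.4 -102.4] size [21.4 56. ] ang 9.4
[  5.1 222.8] centre [490.4 -56.6] size [ 3.5 15.9] ang 9.0
```

move_arm:
  series: "0 0 0 0 0 0.3 1;0 0 0 0 0 0.51 1;0 0 0 0 0 0.51 1;0 0 0 0 0 0.51 1;0 0 0 0 0 0.51 -1;0 0 0 0 0 0.51 -1;0 0 0 0 0 0.51 -1;0 0 0 0 0 0.51 -1"
  squeeze: 45

```text
time: 25.9
tool_pos: [0.5072, 0.1492, 0.0711]
tcp_rot: [2.256, 2.184, 0.004]
wrist_force: [-1.0, -1.5, 6.2]
width: 0.647
```

move_arm:
  series: "0 0 0 0 0 0 -1;0 0 0 0 0 0 -1;0 0 0 0 0 0 -1;0 0 0 0 0 -0.2 -1;0 0 0 0 0 -0.5 -1;0 0 0 0 0 -0.8 -1;0 0 0 0 0 -1 -1;0 0 0 0 0 -1 -1"

```text
time: 26.7
tool_pos: [0.5081, 0.1497, 0.1729]
tcp_rot: [2.255, 2.182, 0.01]
wrist_force: [0.8, -1.2, -1.5]
width: 0.646
```

```bash
python3 go.py .506 .1483 .0695 -2;  python3 - <<'E'
from cr import *
c=Cam("wrist","w15"); print(c.st["width"]*85)
E
```

```text
turn [ 0.0032 -0.001   0.0011] shift [-0.017 -0.027  1.034] pos [0.5081 0.1497 0.1729] yaw -1.87
54.90705697425443
```

View pics/w15.png

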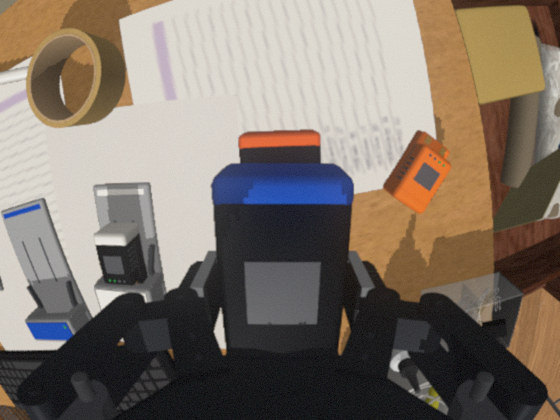

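move_arm:
  series: "0 0 0 -0.4 0.1 -0.1 -1;0 0 0 -0.8 0.2 -0.1 -1;0 0 0 -1 0.25 -0.1 -1;0 0 0 -1 0.25 -0.1 -1;0 0 0 -1 0.25 -0.1 -1;0 0 0 -1 0.25 -0.1 -1;0 0 0 -1 0.25 -0.1 -1;0 0 0 -1 0.25 -0.1 -1"

```text
time: 27.55
tool_pos: [0.5272, 0.0491, 0.179]
tcp_rot: [-2.256, -2.186, 0.0]
wrist_force: [-0.1, -0.0, -2.2]
width: 0.646
```

move_arm:
  series: "0 0 0 -0.4 0.1 0 -1;0 0 0 -0.8 0.2 0 -1;0 0 0 -1 0.25 0 -1;0 0 0 -1 0.25 0 -1;0 0 -0.05 -1 0.25 0 -1;0 0 -0.092 -1 0.25 0 -1;0 0 -0.092 -1 0.25 0 -1;0 0 -0.092 -1 0.25 0 -1"

```text
time: 28.35
tool_pos: [0.549, -0.0516, 0.1793]
tcp_rot: [-2.038, -2.39, -0.0]
wrist_force: [0.3, 0.7, -2.6]
width: 0.644
```

```bash
python3 go.py .5597 -.1505 .08 9.1; python3 crv.py blue w16
```

```text
turn [-0.0001 -0.0001  0.    ] shift [-0.994 -0.051  0.992] pos [ 0.549  -0.0516  0.1793] yaw 9.1
[ 0.549  -0.0516  0.1793]
z=.048
[284.3 187.1] centre [532.1 -52.5] size [ 31.8 112.8] ang 9.1
[153.5 292.8] centre [ 654.2 -154. ] size [19.4 38.4] ang 13.4
[174.  141.5] centre [ 510.1 -145. ] size [ 3.8 62.4] ang 9.0
z=.01
[284.3 187.1] centre [540.5 -51.1] size [ 36.6 129.8] ang 9.1
[153.5 292.8] centre [ 681. -168.] size [22.3 44.2] ang 13.4
[174.  141.5] centre [ 515.2 -157.6] size [ 4.4 71.8] ang 9.0
```

View pics/w16.png

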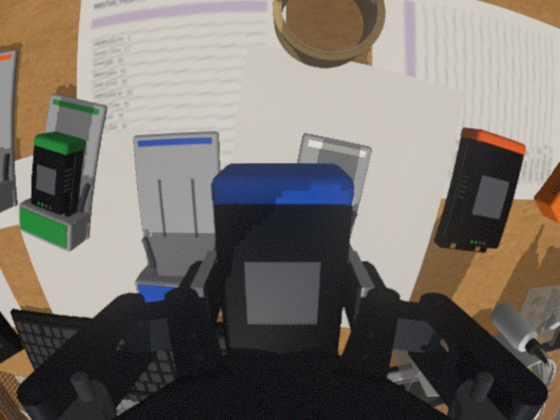

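move_arm:
  series: "0 0 0 -0.4 0 0 -1;0 0 0 -0.8 -0.05 0 -1;0 0 0 -0.99 -0.05 0.2 -1;0 0 0 -0.99 -0.05 0.6 -1;0 0 0 -0.99 -0.05 0.98 -1;0 0 0 -0.99 -0.05 0.98 -1;0 0 0 -0.99 -0.05 0.98 -1;0 0 0 -0.99 -0.05 0.98 -1"

```text
time: 29.2
tool_pos: [0.562, -0.1512, 0.0837]
tcp_rot: [2.034, 2.389, 0.002]
wrist_force: [0.4, -0.1, -2.4]
width: 0.641
```

```bash
python3 go.py .5597 -.1505 .0445 9.1; python3 - <<'E'
from cr import *
c=Cam("wrist","w17"); cv2.imwrite("pics/w17c.png",cv2.cvtColor(cv2.resize(c.px[120:400,130:430],None,fx=2,fy=2,interpolation=cv2.INTER_CUBIC),cv2.COLOR_RGB2BGR))
E
```

```text
turn [0.0017 0.0009 0.0006] shift [ 0.012 -0.023  0.392] pos [ 0.562  -0.1512  0.0837] yaw 9.18
```

View pics/w17c.png

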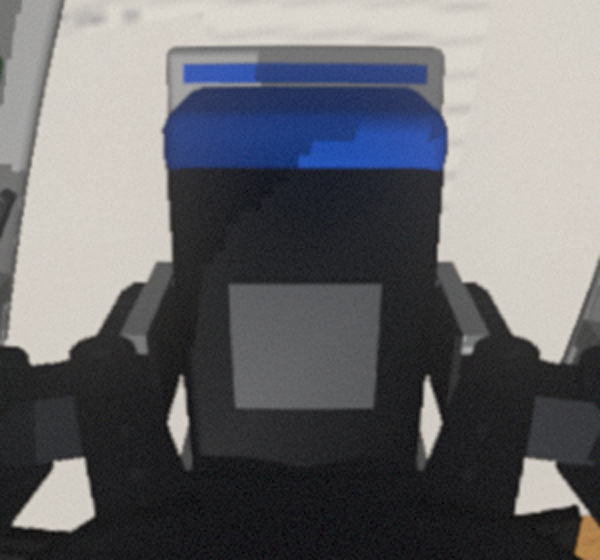

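move_arm:
  series: "0 0 0 0 0 0.2 -1;0 0 0 0 0 0.37 -1;0 0 0 0 0 0.37 -1;0 0 0 0 0 0.37 -1;0 0 0 0 0.07 0.37 -1;0 0 0 0 0.14 0.37 -1;0 0 0 0 0.2 0.37 -1;0 0 0 0 0.2 0.37 -1"
  squeeze: 22

```text
time: 30.05
tool_pos: [0.5813, -0.1478, 0.0449]
tcp_rot: [2.035, 2.391, 0.001]
wrist_force: [-0.0, -0.1, -2.3]
width: 0.648
```

move_arm:
  series: "0 0 0 0 0.03 0 -1;0 0 0 0 0.06 0 -1;0 0 0 0 0.09 0 -1;0 0 0 0 0.11 0 -1;0 0 0 0 0.13 0 -1;0 0 0 0 0.15 0 -1;0 0 0 0 0.15 0 -1;0 0 0 0 0.15 0 -1"

```text
time: 30.85
tool_pos: [0.5942, -0.1456, 0.0448]
tcp_rot: [-2.036, -2.391, 0.001]
wrist_force: [-4.0, -0.9, 5.3]
width: 0.644
```

move_arm:
  series: "0 0 0 0 0.01 0 -1;0 0 0 0 0.02 0 -1;0 0 0 0 0.03 0 -1;0 0 0 0 0.04 0 -1;0 0 0 0 0.05 0 -1;0 0 0 0 0.06 0 -1;0 0 0 0 0.07 0 -1;0 0 0 0 0.07 0 -1"

```text
time: 31.65
tool_pos: [0.5944, -0.1456, 0.0447]
tcp_rot: [-2.029, -2.384, 0.016]
wrist_force: [-24.5, -5.1, 22.2]
width: 0.646
```

move_arm:
  series: "0 0 0 0 -0.04 0 -1;0 0 0 0 -0.08 0 -1;0 0 0 0 -0.08 0 1;0 0 0 0 -0.08 0 1;0 0 0 0 -0.08 0 1;0 0 0 0 -0.08 0 1;0 0 0 0 -0.08 -0.4 1;0 0 0 0 -0.08 -0.8 1"

```text
time: 32.45
tool_pos: [0.5921, -0.145, 0.1229]
tcp_rot: [-2.034, -2.389, 0.003]
wrist_force: [0.9, -0.5, 1.2]
width: 1.003
```

move_arm:
  series: "0 0 0 0 -0.1 -0.3 1;0 0 0 0 -0.1 -0.6 1;0 0 0.076 0.4 -0.1 -0.9 1;0 0 0.076 0.9 -0.1 -0.9 1;0 0 0.076 1 -0.1 -0.9 1;0 0 0.076 1 -0.1 -0.9 1;0 0 0.076 1 -0.1 -0.9 1;0 0 0.076 1 -0.1 -0.9 1"

```text
time: 33.25
tool_pos: [0.5677, -0.0496, 0.2135]
tcp_rot: [-2.221, -2.221, 0.002]
wrist_force: [0.5, 0.3, -0.5]
width: 0.998
```

move_arm:
  series: "0 0 0 0.4 -0.1 0 1;0 0 0 0.8 -0.1 0 1;0 0 0 1 -0.1 0 1;0 0 0 1 -0.1 0 1;0 0 0 1 -0.1 0 1;0 0 0 1 -0.1 0 1;0 0 0 1 -0.1 0 1;0 0 0 1 -0.1 0 1"

```text
time: 34.05
tool_pos: [0.5578, 0.0505, 0.2142]
tcp_rot: [2.222, 2.221, -0.0]
wrist_force: [0.2, 0.4, -0.8]
width: 1.001
```

```bash
python3 pk.py orange .036 w18;python3 - <<'E'
from cr import *
c=Old("w18"); c.top(0.42,0.66,0.04,0.22,.036,.3,"w18t")
E
```

```text
[0.5578 0.0505 0.2142]
[488.2 134.9] centre [492.  267.2] size [47.3 65.6] ang 54.7
[384.7  87.8] centre [457.5 148.7] size [ 9.6 63.9] ang 0.4
[487.1 101.6] centre [459.4 264.7] size [6.1 9.4] ang 60.8
```

View pics/w18.png

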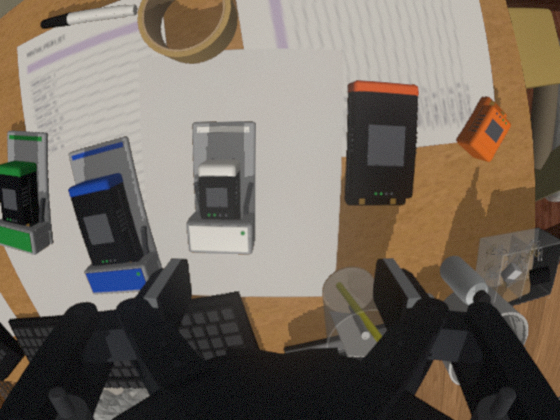

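View pics/w18t.png

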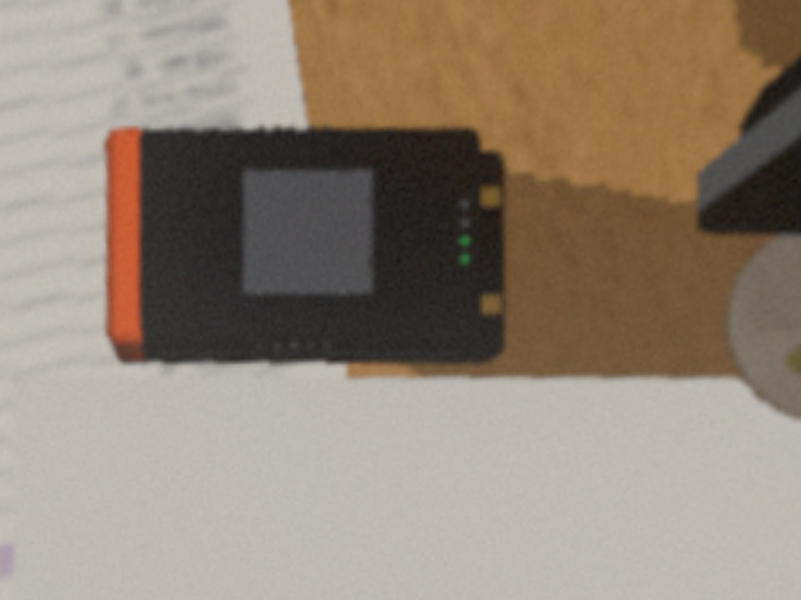

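```bash
python3 go.py .508 .1488 .12 0
```

```text
turn [-0.      0.0001 -0.0002] shift [ 0.981 -0.498  0.942] pos [0.5578 0.0507 0.2142] yaw -0.02
```

move_arm:
  series: "0 0 -0.002 0.4 -0.2 0 1;0 0 -0.002 0.8 -0.4 0.2 1;0 0 -0.002 0.98 -0.5 0.6 1;0 0 -0.002 0.98 -0.5 0.95 1;0 0 -0.002 0.98 -0.5 0.95 1;0 0 -0.002 0.98 -0.5 0.95 1;0 0 -0.002 0.98 -0.5 0.95 1;0 0 -0.002 0.98 -0.5 0.95 1"

```text
time: 34.9
tool_pos: [0.5098, 0.1494, 0.1218]
tcp_rot: [2.215, 2.224, 0.006]
wrist_force: [-0.0, -0.2, 0.4]
width: 1.004
```

```bash
python3 go.py .508 .1488 .0345 0.2; python3 pk.py orange .036 w19
```

```text
turn [ 0.0021 -0.0005  0.0003] shift [-0.007 -0.022  0.873] pos [0.5098 0.1494 0.1218] yaw 0.23
[0.5098 0.1494 0.1218]
[450.8 195.4] centre [486.2 270.6] size [47.5 61.1] ang 56.0
[282.  143.9] centre [456.3 150.5] size [11.5 62.7] ang 0.1
```

View pics/w19.png

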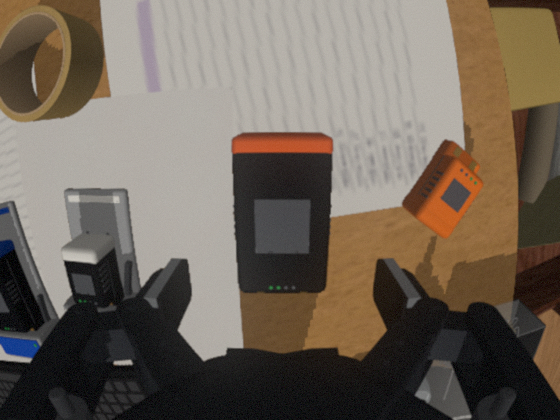

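move_arm:
  series: "0 0 0 0.01 0 0.4 1;0 0 0 0.01 0 0.75 1;0 0 0 0.01 0 0.85 1;0 0 0 0.01 0 0.85 1;0 0 0 0.01 0 0.85 1;0 0 0 0.01 0 0.85 -1;0 0 0 0.01 0 0.85 -1;0 0 0 0.01 0 0.85 -1"
  squeeze: 55

```text
time: 35.75
tool_pos: [0.5096, 0.1506, 0.0369]
tcp_rot: [2.214, 2.226, 0.005]
wrist_force: [-0.8, -0.8, 5.4]
width: 0.757
```

move_arm:
  series: "0 0 0 0 0 0 -1;0 0 0 0 0 0 -1;0 0 0 0 0 0 -1;0 0 0 0 0 -0.2 -1;0 0 0 0 0 -0.5 -1;0 0 0 0 0 -0.8 -1;0 0 0 0 0 -1 -1;0 0 0 0 0 -1 -1"

```text
time: 36.55
tool_pos: [0.5103, 0.1512, 0.1384]
tcp_rot: [2.213, 2.224, 0.011]
wrist_force: [1.1, 0.2, -3.9]
width: 0.759
```

```bash
python3 go.py .508 .1483 .0345 0;  python3 - <<'E'
from cr import *
c=Cam("wrist","w20"); print(c.st["width"]*85,c.st["wrist_force"])
E
```

```text
turn [ 0.0037 -0.0009  0.0024] shift [-0.031 -0.032  1.039] pos [0.5103 0.1512 0.1384] yaw 0.29
64.5260609361621 [ 1.10443807  0.15764871 -3.93962539]
```

View pics/w20.png

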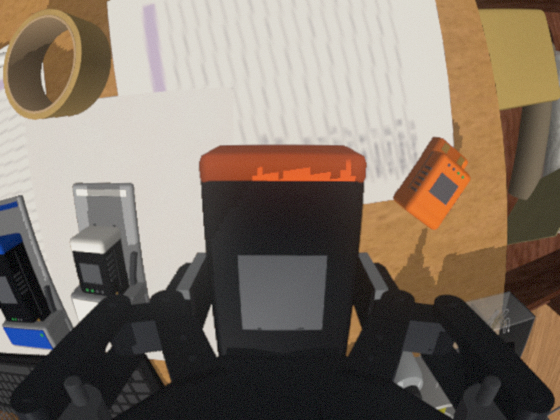

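move_arm:
  series: "0 0 0 0 0 -0.3 -1;0 0 0 -0.3 0 -0.5 -1;0 0 0 -0.7 0 -0.5 -1;0 0 0 -1 -0.05 -0.5 -1;0 0 0 -1 -0.05 -0.5 -1;0 0 0 -1 -0.05 -0.5 -1;0 0 0 -1 -0.05 -0.5 -1;0 0 0 -1 -0.05 -0.5 -1"

```text
time: 37.4
tool_pos: [0.5028, 0.0513, 0.1836]
tcp_rot: [-2.214, -2.228, 0.001]
wrist_force: [0.3, 0.1, -4.0]
width: 0.755
```

move_arm:
  series: "0 0 0 -0.4 0 0 -1;0 0 0 -0.8 0 0 -1;0 0 0 -1 -0.05 0 -1;0 0 0 -1 -0.05 0 -1;0 0 0 -1 -0.05 0 -1;0 0 0 -1 -0.05 0 -1;0 0 0 -1 -0.05 0 -1;0 0 0 -1 -0.05 0 -1"

```text
time: 38.2
tool_pos: [0.4987, -0.0487, 0.1843]
tcp_rot: [-2.214, -2.228, -0.0]
wrist_force: [-0.5, -1.0, -3.1]
width: 0.757
```

move_arm:
  series: "0 0 0 -0.4 0 0 -1;0 0 0 -0.8 0 0 -1;0 0 0 -1 -0.05 0 -1;0 0 0 -1 -0.05 0 -1;0 0 0 -1 -0.05 0 -1;0 0 0 -1 -0.05 0 -1;0 0 0 -1 -0.05 0 -1;0 0 0 -1 -0.05 0 -1"

```text
time: 39.0
tool_pos: [0.4942, -0.1488, 0.1843]
tcp_rot: [-2.214, -2.228, -0.0]
wrist_force: [-0.6, 0.8, -4.3]
width: 0.756
```

move_arm:
  series: "0 0 0 -0.4 0 0 -1;0 0 0 -0.8 0 0 -1;0 0 -0.018 -1 -0.05 0 -1;0 0 -0.018 -1 -0.05 0 -1;0 0 -0.018 -1 -0.05 0 -1;0 0 -0.018 -1 -0.05 0 -1;0 0 -0.018 -1 -0.05 0 -1;0 0 -0.018 -1 -0.05 0 -1"

```text
time: 39.8
tool_pos: [0.4897, -0.2487, 0.1842]
tcp_rot: [-2.172, -2.27, -0.0]
wrist_force: [0.5, -0.7, -3.2]
width: 0.757
```

```bash
python3 crv.py orange w21; python3 go.py .4889 -.4218 .08 2.4
```

```text
[ 0.4897 -0.2487  0.1842]
z=.048
[280.8 163.9] centre [ 455.9 -249.4] size [ 30.1 135.4] ang 2.0
[111.7 293.4] centre [ 595.9 -416.8] size [25.5 87.5] ang 2.2
[ 17. 169.] centre [ 464.1 -523.3] size [15.8 38.8] ang 35.5
[109.9 132.7] centre [ 432.2 -401.8] size [ 4.5 71.9] ang 2.0
z=.01
[280.8 163.9] centre [ 461.7 -249.2] size [ 34.6 155.4] ang 2.0
[111.7 293.4] centre [ 622.5 -441.4] size [ 29.2 100.4] ang 2.3
[ 17. 169.] centre [ 471.1 -563.7] size [18.2 44.5] ang 35.5
[109.9 132.7] centre [ 434.5 -424.1] size [ 5.1 82.6] ang 2.0
turn [ 0.     -0.      0.0009] shift [-1.728 -0.084  1.043] pos [ 0.4898 -0.2488  0.1843] yaw 2.51
```

View pics/w21.png

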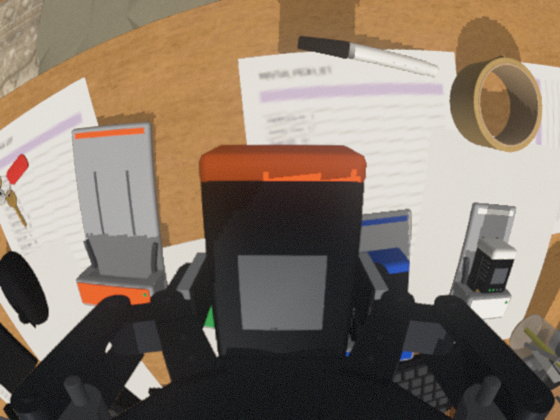

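move_arm:
  series: "0 0 0 -0.4 0 0 -1;0 0 0 -0.8 -0.05 0 -1;0 0 0 -1 -0.05 0 -1;0 0 0 -1 -0.05 0 -1;0 0 0 -1 -0.05 0 -1;0 0 0 -1 -0.05 0 -1;0 0 0 -1 -0.05 0 -1;0 0 0 -1 -0.05 0 -1"

```text
time: 40.65
tool_pos: [0.489, -0.3488, 0.1843]
tcp_rot: [-2.172, -2.269, -0.0]
wrist_force: [-0.6, 0.6, -4.3]
width: 0.754
```

move_arm:
  series: "0 0 0.001 -0.4 0 0 -1;0 0 0.001 -0.73 -0.03 0.2 -1;0 0 0.001 -0.73 -0.03 0.6 -1;0 0 0.001 -0.73 -0.03 1 -1;0 0 0.001 -0.73 -0.03 1 -1;0 0 0.001 -0.73 -0.03 1 -1;0 0 0.001 -0.73 -0.03 1 -1;0 0 0.001 -0.73 -0.03 1 -1"

```text
time: 41.45
tool_pos: [0.491, -0.4242, 0.0877]
tcp_rot: [2.171, 2.262, 0.0]
wrist_force: [-0.2, -0.1, -4.7]
width: 0.757
```

```bash
python3 go.py .4889 -.4218 .0465 2.4; python3 - <<'E'
from cr import *
c=Cam("wrist","w22"); cv2.imwrite("pics/w22c.png",cv2.cvtColor(cv2.resize(c.px[120:400,130:430],None,fx=2,fy=2,interpolation=cv2.INTER_CUBIC),cv2.COLOR_RGB2BGR))
E
```

```text
turn [ 0.0019  0.0019 -0.0004] shift [ 0.026 -0.021  0.412] pos [ 0.491  -0.4242  0.0877] yaw 2.36
```

View pics/w22c.png

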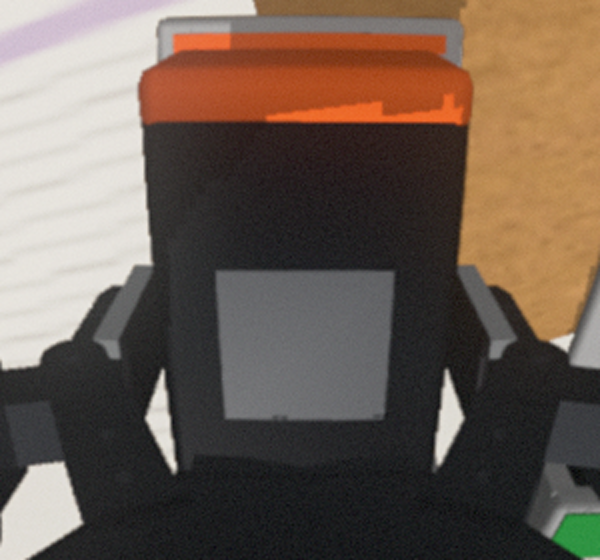

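move_arm:
  series: "0 0 0 0.02 0 0.2 -1;0 0 0 0.02 0 0.38 -1;0 0 0 0.02 0 0.39 -1;0 0 0 0.02 0 0.39 -1;0 0 0 0.02 0.07 0.39 -1;0 0 0 0.02 0.14 0.39 -1;0 0 0 0.02 0.2 0.39 -1;0 0 0 0.02 0.2 0.39 -1"
  squeeze: 25

```text
time: 42.3
tool_pos: [0.5107, -0.4203, 0.0463]
tcp_rot: [2.174, 2.265, 0.001]
wrist_force: [-0.2, 1.1, -0.5]
width: 0.756
```

move_arm:
  series: "0 0 0 0 0.03 0 -1;0 0 0 0 0.06 0 -1;0 0 0 0 0.09 0 -1;0 0 0 0 0.11 0 -1;0 0 0 0 0.13 0 -1;0 0 0 0 0.15 0 -1;0 0 0 0 0.15 0 -1;0 0 0 0 0.15 0 -1"

```text
time: 43.1
tool_pos: [0.5232, -0.4198, 0.0462]
tcp_rot: [-2.175, -2.266, 0.002]
wrist_force: [-5.1, 0.2, 4.8]
width: 0.754
```

```bash
python3 go.py .5239 -.4203 .0465 2.4
```

```text
turn [-0.0007  0.0001 -0.0004] shift [-0.005  0.007 -0.003] pos [ 0.5232 -0.4198  0.0462] yaw 2.35
```

move_arm:
  series: "0 0 0 0 0.01 0 -1;0 0 0 0 0.02 0 -1;0 0 0 0 0.03 0 -1;0 0 0 0 0.04 0 -1;0 0 0 0 0.05 0 -1;0 0 0 0 0.06 0 -1;0 0 0 0 0.07 0 -1;0 0 0 0 0.07 0 -1"

```text
time: 43.9
tool_pos: [0.5235, -0.4198, 0.0461]
tcp_rot: [-2.167, -2.258, 0.013]
wrist_force: [-25.9, -1.0, 17.2]
width: 0.752
```

Stalled at 0.5235 (expected 0.5239) with 26 N: at the stop. Release and rise.

move_arm:
  series: "0 0 0 0 -0.04 0 -1;0 0 0 0 -0.08 0 -1;0 0 0 0 -0.08 0 1;0 0 0 0 -0.08 0 1;0 0 0 0 -0.08 0 1;0 0 0 0 -0.08 0 1;0 0 0 0 -0.08 -0.3 1;0 0 0 0 -0.08 -0.8 1"

```text
time: 44.7
tool_pos: [0.5203, -0.4168, 0.1208]
tcp_rot: [-2.168, -2.259, 0.001]
wrist_force: [0.8, -0.3, -0.6]
width: 0.999
```

move_arm:
  series: "0 0 0 0.2 0 -0.5 1;0 0 0 0.6 0.2 -0.9 1;0 0 0 1 0.3 -1 1;0 0 0 1 0.3 -1 1;0 0 0 1 0.3 -1 1;0 0 0 1 0.3 -1 1;0 0 0 1 0.3 -1 1;0 0 0 1 0.3 -1 1"

```text
time: 45.5
tool_pos: [0.5479, -0.3191, 0.2238]
tcp_rot: [-2.176, -2.263, 0.001]
wrist_force: [-0.9, -0.9, 0.5]
width: 0.996
```

move_arm:
  series: "0 0 0 0.5 0.1 -0.2 1;0 0 0 1 0.2 -0.4 1;0 0 0 1 0.3 -0.8 1;0 0 0 1 0.3 -0.8 1;0 0 0 1 0.3 -0.8 1;0 0 0 1 0.3 -0.8 1;0 0 0 1 0.3 -0.8 1;0 0 0 1 0.3 -0.8 1"

```text
time: 46.3
tool_pos: [0.5739, -0.2176, 0.3035]
tcp_rot: [-2.175, -2.263, 0.002]
wrist_force: [-0.2, -0.0, 0.1]
width: 1.004
```

```bash
python3 - <<'E'
from cr import *
c=Cam("wrist","w23"); print(c.st["tool_pos"])
O=dict(white=(.5645,-.0094,-1.15),blue=(.5992,-.1441,9.1),green=(.5638,-.2823,-7.7),orange=(.5293,-.4201,2.4))
def warp(col):
    x,y,a=O[col]; a=np.radians(a); m=.0004
    X,Y=np.meshgrid(np.arange(-.11,.09,m),np.arange(.055,-.055,-m))
    wx=x+X*np.cos(a)-Y*np.sin(a); wy=y+X*np.sin(a)+Y*np.cos(a)
    uv=c.proj(np.c_[wx.ravel(),wy.ravel(),np.full(X.size,.046)]).astype(np.float32).reshape(X.shape+(2,))
    return cv2.remap(c.px,uv[...,0],uv[...,1],cv2.INTER_LINEAR)
t=[cv2.cvtColor(warp(k)[:,:400],cv2.COLOR_RGB2BGR) for k in O]
h=min(a.shape[0] for a in t)
cv2.imwrite("pics/chk.png",cv2.resize(np.r_[np.c_[t[0],t[1][:,:t[0].shape[1]]],np.c_[t[2],t[3]]],(800,440)) if 0 else np.r_[np.c_[t[0],t[1]],np.c_[t[2],t[3]]][:600,:800])
s=Cam("side","d23"); b=s.px[180:280,100:400]; cv2.imwrite("pics/d23c.png",cv2.cvtColor(cv2.resize(b,None,fx=2.6,fy=2.6,interpolation=cv2.INTER_CUBIC),cv2.COLOR_RGB2BGR))
# caps: rear edge & heading in cradle frame at z=.046
for col in O:
    x,y,a=O[col]; a=np.radians(a); print(col)
    for k in blobs(c.px,col):
        P=c.at(k[:,0,:].astype(float),.046)[:,:2]-[x,y]
        L=P@np.array([[np.cos(a),-np.sin(a)],[np.sin(a),np.cos(a)]])*1000
        if abs(L.mean(0)).max()<110:
            r=cv2.minAreaRect(L.astype(np.float32)); print(" ",np.round(r[0],1),np.round(r[1],1),round(r[2],1),"min",L.min(0).round(1),"max",L.max(0).round(1))
E
```

```text
[ 0.57385655 -0.21760592  0.30354665]Traceback (most recent call last):
  File "<stdin>", line 12, in <module>
cv2.error: OpenCV(4.12.0) /io/opencv/modules/imgcodecs/src/loadsave.cpp:1058: error: (-215:Assertion failed) image.channels() == 1 || image.channels() == 3 || image.channels() == 4 in function 'imwrite_'
```

View pics/w23.png

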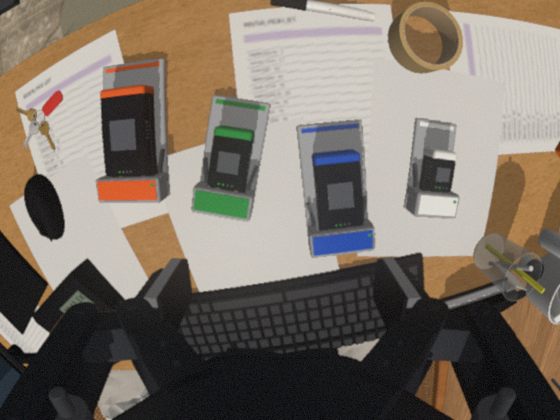

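```bash
python3 - <<'E'
from cr import *
c=Old("w23")
O=dict(white=(.5645,-.0094,-1.15),blue=(.5992,-.1441,9.1),green=(.5638,-.2823,-7.7),orange=(.5293,-.4201,2.4))
def warp(col):
    x,y,a=O[col]; a=np.radians(a); m=.0005
    X,Y=np.meshgrid(np.arange(-.11,.09,m),np.arange(.055,-.055,-m))
    wx=x+X*np.cos(a)-Y*np.sin(a); wy=y+X*np.sin(a)+Y*np.cos(a)
    uv=c.proj(np.c_[wx.ravel(),wy.ravel(),np.full(X.size,.046)]).astype(np.float32).reshape(X.shape+(2,))
    return cv2.cvtColor(cv2.remap(c.px,uv[...,0],uv[...,1],cv2.INTER_LINEAR),cv2.COLOR_RGB2BGR)[:220,:400]
t=[warp(k) for k in O]
cv2.imwrite("pics/chk.png",np.vstack([np.hstack(t[:2]),np.hstack(t[2:])]))
s=Cam("side","d23"); b=s.px[180:280,100:400]; cv2.imwrite("pics/d23c.png",cv2.cvtColor(cv2.resize(b,None,fx=2.6,fy=2.6,interpolation=cv2.INTER_CUBIC),cv2.COLOR_RGB2BGR))
for col in O:
    x,y,a=O[col]; a=np.radians(a); print(col)
    for k in blobs(c.px,col):
        P=c.at(k[:,0,:].astype(float),.046)[:,:2]-[x,y]
        L=P@np.array([[np.cos(a),-np.sin(a)],[np.sin(a),np.cos(a)]])*1000
        if abs(L.mean(0)).max()<110:
            r=cv2.minAreaRect(L.astype(np.float32)); print(" ",np.round(r[0],1),np.round(r[1],1),round(r[2],1),"min",L.min(0).round(1),"max",L.max(0).round(1))
E
```

```text
white
  [37.8  0.3] [54.2 22.6] 89.5 min [ 26.3 -26.7] max [49.1 27.4]
  [-28.2  -0.8] [27.8  4.7] 89.8 min [-30.6 -14.7] max [-25.8  13.1]
blue
  [57.6 -0.7] [75.3 24.4] 89.8 min [ 45.4 -38.4] max [69.8 37. ]
  [-50.6  -0.6] [11.9 54.4] 0.1 min [-56.6 -27.8] max [-44.7  26.6]
  [-86.9  -6.3] [62.8  3. ] 89.6 min [-88.7 -37.7] max [-85.6  25.1]
green
  [47.6 -1.4] [66.3 24.5] 89.4 min [ 35.4 -34.6] max [60.  31.7]
  [-40.1   2.2] [44.5 11.7] 89.9 min [-46. -20.] max [-34.3  24.4]
  [-74.5   4. ] [55.7  3.6] 89.9 min [-76.3 -23.9] max [-72.6  31.9]
orange
  [67.2 -1.2] [86.7 24.8] 89.4 min [ 55.1 -44.6] max [80.1 42.2]
  [-58.9   5.1] [65.6 10.7] 89.9 min [-64.2 -27.7] max [-53.5  37.9]
  [-88.4  17.4] [73.5  4.4] 89.9 min [-90.7 -19.3] max [-86.2  54.1]
```

View pics/chk.png

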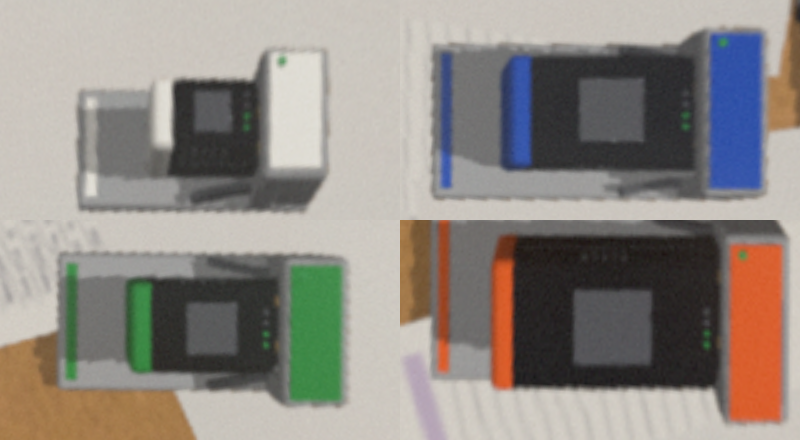

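View pics/d23c.png

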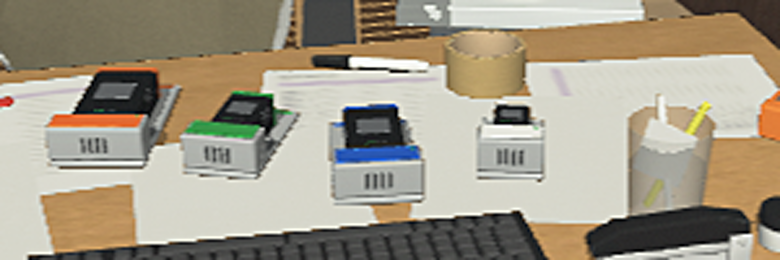

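move_arm:
  series: "0 0 0 -0.5 0 0 1;0 0 0 -1 0 0 1;0 0 0 -1 0.1 0 1;0 0 0 -1 0.1 0 1;0 0 0 -1 0.1 0 1;0 0 0 -1 0.1 0 1;0 0 0 -1 0.1 0 1;0 0 0 -1 0.1 0 1"

```text
time: 47.2
tool_pos: [0.5888, -0.3157, 0.3056]
tcp_rot: [2.174, 2.267, 0.0]
wrist_force: [0.1, 0.9, 0.2]
width: 0.998
```

move_arm:
  series: "0 0 0 -0.5 0 0 1;0 0 0 -0.7 0 0.3 1;0 0 0 -0.7 0 0.3 1;0 0 0 -0.7 0 0.3 1;0 0 0 -0.7 0 0.3 1;0 0 0 -0.7 0 0.3 1;0 0 0 -0.7 0 0.3 1;0 0 0 -0.7 0 0.3 1"

```text
time: 48.0
tool_pos: [0.592, -0.3861, 0.2763]
tcp_rot: [2.174, 2.266, 0.0]
wrist_force: [-0.8, 0.0, -0.8]
width: 1.0
```

```bash
python3 - <<'E'
from cr import *
c=Cam("wrist","w24"); print(c.st["tool_pos"])
O=dict(green=(.5638,-.2823,-7.7),orange=(.5293,-.4201,2.4))
def warp(col,z):
    x,y,a=O[col]; a=np.radians(a); m=.0005
    X,Y=np.meshgrid(np.arange(-.11,.09,m),np.arange(.055,-.055,-m))
    wx=x+X*np.cos(a)-Y*np.sin(a); wy=y+X*np.sin(a)+Y*np.cos(a)
    uv=c.proj(np.c_[wx.ravel(),wy.ravel(),np.full(X.size,z)]).astype(np.float32).reshape(X.shape+(2,))
    return cv2.cvtColor(cv2.remap(c.px,uv[...,0],uv[...,1],cv2.INTER_LINEAR),cv2.COLOR_RGB2BGR)[:220,:400]
t=[warp("green",.046),warp("green",.01),warp("orange",.046),warp("orange",.01)]
cv2.imwrite("pics/chk2.png",np.vstack([np.hstack(t[:2]),np.hstack(t[2:])]))
for col in O:
    x,y,a=O[col]; a=np.radians(a); print(col)
    for k in blobs(c.px,col):
        P=c.at(k[:,0,:].astype(float),.046)[:,:2]-[x,y]
        L=P@np.array([[np.cos(a),-np.sin(a)],[np.sin(a),np.cos(a)]])*1000
        if abs(L.mean(0)).max()<110:
            r=cv2.minAreaRect(L.astype(np.float32)); print(" ",np.round(r[0],1),np.round(r[1],1),round(r[2],1),"min",L.min(0).round(1),"max",L.max(0).round(1))
E
```

```text
[ 0.59203593 -0.38611939  0.27632205]
green
  [47.9 -1.2] [66.4 24.6] 89.6 min [ 35.5 -34.3] max [60.3 32. ]
  [-39.1  -2.7] [10.2 47.9] 0.3 min [-44.1 -26.7] max [-33.9  21.2]
  [-70.4 -10.6] [55.6  3.5] 89.5 min [-72.3 -38.4] max [-68.6  17.2]
orange
  [68.1 -0.9] [86.5 24.1] 89.6 min [ 55.7 -44.2] max [80.1 42.3]
  [-58.7   2.6] [10.4 64. ] 0.1 min [-63.9 -29.4] max [-53.4  34.6]
  [-86.7   3.1] [73.8  3.9] 89.6 min [-88.9 -33.8] max [-84.6  40. ]
```

View pics/chk2.png

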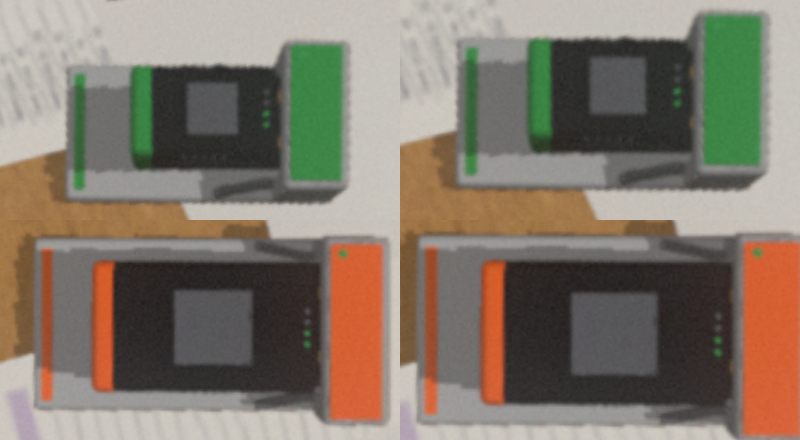

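```bash
python3 -c "
from workcell import bot
print(bot.finish_job())"
```

```text
the job is handed in; nothing more can be done
None
```

I took the pile apart from the top (white, green, blue, orange) and slid each pack home in the cradle of its own colour. The job was handed in at about 48 s, with the gripper clear of everything.

- **Stop contact:** each pack stalled against its stop at about 21–26 N, within about 2 mm of where I expected it to stop.
- **Position along and angle:** the last camera views show all four packs flat, with their fronts at the hoods. The tail edges of orange and green are within about 1 mm of home. The white and blue tail edges were read less cleanly and came out 2–4 mm off, because their cap outlines were biased. All four are square to their cradles to better than about 1°.
- **Position across:** blue and white look centred. Orange and green read about 2 mm to one side, which is within the guides' play and the 6 mm limit. The hand position at orange's stop had suggested only about 0.5 mm, so those two readings differ slightly.
- **Bystanders:** the pen cup still stands, with no sign of having moved. The orange look-alike was left alone.

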